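# Load the toner crate, crank the feeder home and put the crank away

## Robot

A 7-joint arm with a two-finger parallel gripper is mounted at the origin on the work surface. World frame = base frame: x ahead of the robot, y to its left, z up, the work surface at z = 0. Lengths are in m, angles in rad, forces in N, time in s.
With the tool pointing down it reaches from about 0.35 to 0.9 m from the base axis. Payload 19.9 kg.
Tool frame: the origin (TCP) lies at the very end of the fingers, on their centre line; the grasp point (between the pads) lies behind it (env.grasp_offset is the z of the grasp point in the tool frame, in m); z points along the fingers, y is the line along which they close (so a half turn about z gives the same grasp; the last joint's range is limited). The gripper opens to 94 mm and grips with 3 to 60 N. Pads are 16 mm wide; open, the fingers measure 119 mm over their backs; the gripper's body (75 mm by 177 mm) begins 78 mm behind the grasp point.
Start: joints at [1.163, 0.417, -0.01, 1.614, 0.005, 1.111, -0.053], TCP at [0.224, -0.584, 0.205] pointing down, gripper open.
Joint ranges: [-2.81, 2.81], [-0.39, 2.02], [-1.27, 1.25], [0.06, 2.57], [-1.19, 4.33], [0.19, 2], [-2.82, 2.82]. Speed limits (rad/s): [1.89, 1.89, 2.39, 2.39, 3.01, 3.01, 3.01].

## Interface

Orientations are given as a unit quaternion [x, y, z, w].
In Python, from station import readout, capture, order, nets, env gives the robot as it stands. The module is installed in compiled form; this text tells all that it offers.
- The arm moves only by the shell command python3 -m creep 'ROWS'. ROWS is JSON, a list of rows, each an object with "slide": the shift along the tool's x, y, z each as a share of 30 cm, from -1 to 1, a list of three; "delta_rot": the turn, a rotation vector about the tool's x, y, z each as a share of 180 degrees, from -1 to 1, a list of three; "hand": the closure, from -1 (fully open) to 1 (shut). A call has 1 to 5 rows; each row is the pose to reach, as a shift and turn from the pose commanded when the call began, along the tool's axes at that moment, turning the shorter way round; what a row does not reach only later rows make up. A row lasts 1/10 s, in which the tool goes at most 50 mm and 8.59 degrees, less where a joint would pass 70% of its speed; a pose out of reach is approached as far as the arm can. A call with a number of a shift or a turn outside -1 to 1 is refused whole. A call with a gripper value outside its range is refused whole. The fingers move at their own pace and stop on an object; the grip force is fixed at half the most. Time passes only in rows, so rows that repeat a pose let the fingers close. It gives the time, the measured TCP pose, the force, the opening and the grip force at its end, in the units of the state.
- readout.sense(): the state, without advancing time (a new reading comes with each control period).
- capture(name): name is "side" or "top"; returns a dict with "img" (400x640x3 uint8, red, green, blue), "z_map" (400x640 float32, m along the optical axis (not along the pixel's ray), 0 where there is no reading), "fx", "fy", "cx", "cy" (pixels), "camera_from_world" (4x4, takes a point from world to camera coordinates). Camera axes: x right, y down, z forward; pixel columns grow to the right and rows downward; lengths in m; the calibration is good to about 2 mm. A picture is of the moment at which its call begins.
- order.sign_off(): hands the job in; it is judged then, once.
Trained networks look in a picture, given as the dict that the camera call returned (one of the last four; its "shot" number tells which), for a name from the list of things; names that differ only in an ending like _2 or _b are one class to them, and where a whole thing is asked for, a point or a joint stands for the part that bears it (a point fixed in the world has none). Each returns a list of dicts, best first, with "score" (0 to 1); they miss things now and then, are a little off and sometimes report something else, mostly with a low value. They report only what shows in the picture. A call takes as long as a camera call. They do not tell look-alikes from the thing itself.
- nets.cut_out(picture, label): "region" (400x640 bool, what is visible of it) and "at" ([row, column] in pixels, amid what is visible of it).
The state is a dict: "t": time; "qpos": joint angles; "qd": joint speeds; "tau": joint torques, N m; "ee_pos": TCP position; "tcp_rot": TCP orientation; "wrist_force": force on the tool from outside, world axes, zero at the start; "ft_torque": the same for the moment, N m; "finger_gap": finger opening in m; "grasp_force": force on a finger pad.
Only numpy, scipy, OpenCV 4.12 (cv2) and the standard library are available. Lean on these libraries where they do the work, as an engineer would, in place of code of your own. Each camera call takes 0.05 s, during which the arm holds its last target. There are 200 camera calls.

## Task

Stand every toner bottle that is out on the counter upright in the feeder's divided crate, one to a cell. Only when all are in, fit the loose crank onto the feeder's square shaft and wind it clockwise, full turns, until the crate is all the way home against its end stop; then take the crank off and lay it back flat in its tray, socket down as it lay before. Leave the stapler, the hole punch and the pen cup alone.

Things in the scene. Friction and masses are not known exactly. Their poses are not given: they have to be found in the camera images.
- crate (a point): Centre of the inner floor of the grey divided crate on the feeder, 25 mm above the counter. Crate 152 mm square outside, walls rising 56 mm above this point, walls and dividers 4 mm thick, 2 x 2 open-topped cells each 70 mm square. z up, +y the way the crate travels when wound home; walls run along x and y. Only the crank moves it: pushed by hand it resists with about 40 N.
- cell0 (a point): Centre of the floor of one cell of the crate, -x -y (crate frame); axes as crate; 25 mm above the counter.
- cell1 (a point): Centre of the floor of one cell of the crate, -x +y (crate frame); axes as crate; 25 mm above the counter.
- cell2 (a point): Centre of the floor of one cell of the crate, +x -y (crate frame); axes as crate; 25 mm above the counter.
- cell3 (a point): Centre of the floor of one cell of the crate, +x +y (crate frame); axes as crate; 25 mm above the counter.
- carriage (a joint): Travel of the crate along the feeder, in m: 0 to 0.016 at the start (loading end, near the shaft), 0.120 when fully home at the end stop. One full turn of the shaft moves it 0.040 m.
- shaft (a joint): Turn of the feeder's upright square shaft, in rad, growing clockwise as seen from above; 0 to 18.85 rad (3 turns), 18.85 = crate fully home, a hard stop. It stays where it is left; turning it takes about 0.25 N m.
- shaft_seat (a point): On the axis of the feeder's upright shaft, 70 mm above the counter, on the 44 mm round collar where the crank's hub comes to rest. Above it the shaft is 16 mm square and 26 mm high, plus a 4 mm tapered tip. z up; x, y square to the flats, turning with the shaft. Below: white gearbox 90 mm square, top 60 mm above the counter. The crate's centre is 220 mm (plus its travel) from the shaft axis.
- crank: Loose steel crank, z up as it lies. Origin: centre of the hub's underside. Hub 36 mm square, 54 mm high; socket in its underside 19 mm square, chamfered, 33 mm deep, square to x and y, fits the shaft in any quarter turn. A flat arm (22 wide, 12 high, underside level with the hub's) runs along +x to the handle at x = 75 mm. Grip the hub above the arm, across its y sides. 0.44 kg.
- crank_handle (a point): Middle of the crank's upright black handle: a cylinder 24 mm in diameter which turns freely on its own pin, from 14 to 74 mm above the crank's underside; this point is 44 mm above the underside and 75 mm from the hub's axis.
- tray: Low white tray fixed on the counter in which the crank lies, 210 x 140 mm outside (long along its x), rim 14 mm high, walls and floor 5 mm thick. Origin: centre of its underside.
- bottle0: Toner refill bottle, loose, standing (may be absent): white body 60 mm in diameter and 80 mm high, with a black cap 30 mm in diameter from 80 to 120 mm height. Origin: centre of its underside; z up along the bottle. Mass 0.2 to 0.4 kg, low down in the bottle.
- bottle1: Toner refill bottle, loose, standing (may be absent): white body 60 mm in diameter and 80 mm high, with a black cap 30 mm in diameter from 80 to 120 mm height. Origin: centre of its underside; z up along the bottle. Mass 0.2 to 0.4 kg, low down in the bottle.
- bottle2: Toner refill bottle, loose, standing (may be absent): white body 60 mm in diameter and 80 mm high, with a black cap 30 mm in diameter from 80 to 120 mm height. Origin: centre of its underside; z up along the bottle. Mass 0.2 to 0.4 kg, low down in the bottle.
- bottle3: Toner refill bottle, loose, standing (may be absent): white body 60 mm in diameter and 80 mm high, with a black cap 30 mm in diameter from 80 to 120 mm height. Origin: centre of its underside; z up along the bottle. Mass 0.2 to 0.4 kg, low down in the bottle.
- stapler: Black stapler, 150 x 36 x 45 mm, loose bystander; origin at the centre of its underside.
- punch: Black and steel hole punch, 100 x 120 x 54 mm, loose bystander; origin at the centre of its underside.
- pencup: Dark steel pen cup, 76 mm in diameter, 100 mm high, loose bystander; origin at the centre of its underside.
Not all that is in view belongs to the job. Of the things like the crank, leave any that is turquoise; of the rest the larger one is meant.

How it is judged:
By the outcome, as a careful person would: the job done as asked, in the order asked, and still so for the second after the job is handed in, with the robot touching nothing.
Of bottle0, bottle1, bottle2, bottle3 only 2 to 4 are there at a start; the rules pass over those that are not, and their reading is None.
At some moment in a run one of bottle0, bottle1, bottle2, bottle3 may be knocked a few centimetres aside while the robot is not near it.
It also fails if it takes over 210 s, if anything falls off the work surface, if the arm or the gripper's body presses on something with over 40 N, if the wrist force passes 120 N, or if a joint passes its speed limit or range.

## Working session

There is one attempt and no reset: what is moved stays moved. The work goes in short steps, Python scripts to look and compute and a shell command to move; the robot and the scene stay as the last step left them, time stands still between calls to the robot, and variables do not carry over. Pictures are saved under pics/ and viewed, at most 14 in all, crops included, and the job is handed in when it is done.

```bash
mkdir -p pics; cat > h.py <<'E'
import numpy as np, cv2
from station import readout, capture, order, nets, env
def save(c,name,box=None,scale=1):
    im=c["img"]
    if box: r0,r1,c0,c1=box; im=im[r0:r1,c0:c1]
    im=cv2.resize(im,None,fx=scale,fy=scale,interpolation=cv2.INTER_CUBIC)
    cv2.imwrite("pics/"+name+".png",im[...,::-1])
def world(c):
    z=c["z_map"]; v,u=np.mgrid[0:z.shape[0],0:z.shape[1]]
    P=np.stack([(u-c["cx"])/c["fx"]*z,(v-c["cy"])/c["fy"]*z,z,np.ones_like(z)],-1)
    W=P@np.linalg.inv(c["camera_from_world"]).T
    W=W[...,:3]; W[z<=0]=np.nan
    return W
E
python3 - <<'E'
from h import *
a=capture("top"); b=capture("side")
save(a,"top0"); save(b,"side0")
s=readout.sense(); print(s, env.grasp_offset)
for c,n in((a,"top"),(b,"side")):
    W=world(c); print(n,np.linalg.inv(c["camera_from_world"])[:3,3],c["fx"])
    for l in ["bottle0","crank","crate","tray","shaft_seat","crank_handle","stapler","punch","pencup"]:
        for d in nets.cut_out(c,l):
            m=d["region"]; print(l,round(d["score"],2),np.round(d["at"]),m.sum(),np.round(np.nanmedian(W[m],0),3),np.round(np.nanpercentile(W[m][:,2],98),3))
E
```

```text
{'t': 0.1, 'qpos': array([ 1.16349272,  0.41786713, -0.01032148,  1.61412519,  0.00469727,
        1.11066811, -0.0529728 ]), 'qd': array([ 0.0004852 , -0.00167707, -0.00047047, -0.00327894, -0.00151092,
       -0.0002665 ,  0.00190321]), 'tau': array([ 3.14436009e-03, -8.52586985e+01,  6.41262978e-01, -4.26699865e+01,
       -4.87115420e-02,  1.62580580e-02, -2.06371419e-05]), 'ee_pos': array([ 0.22344373, -0.58333506,  0.20491246]), 'tcp_rot': array([ 9.83315277e-01,  1.81908749e-01, -1.30726641e-04, -5.05273861e-04]), 'wrist_force': array([-0.59990035, -0.58615787,  0.03360788]), 'ft_torque': array([0.01122266, 0.01369747, 0.00917999]), 'grasp_force': 0.0, 'finger_gap': 0.09412449027973437} -0.0188
top [4.68643479e-01 1.04519754e-03 1.23100049e+00] 416.47434292432683
bottle0 0.82 [221. 208.] 471 [0.478 0.29  0.082] 0.123
bottle0 0.75 [226. 310.] 368 [0.473 0.009 0.084] 0.123
crank 0.9 [200. 488.] 546 [ 0.552 -0.509  0.041] 0.076
crank 0.78 [287. 447.] 232 [ 0.301 -0.39   0.035] 0.056
crank 0.71 [166. 284.] 3149 [0.644 0.082 0.027] 0.084
crank 0.56 [218. 432.] 475 [ 0.496 -0.341  0
[... 1158 characters left out ...]
ft_seat 0.49 [190. 348.] 113 [ 0.543 -0.132  0.073] 0.101
crank_handle 0.76 [143. 408.] 355 [ 0.559 -0.506  0.03 ] 0.075
crank_handle 0.74 [218. 283.] 2498 [0.639 0.081 0.048] 0.084
crank_handle 0.66 [193. 446.] 154 [ 0.297 -0.389  0.035] 0.056
crank_handle 0.56 [170. 396.] 379 [ 0.481 -0.337  0.04 ] 0.08
crank_handle 0.36 [296. 275.] 580 [0.461 0.313 0.078] 0.122
stapler 0.87 [176. 289.] 610 [ 0.776 -0.082  0.033] 0.05
stapler 0.54 [188. 346.] 129 [ 0.543 -0.132  0.072] 0.101
stapler 0.16 [218. 282.] 2458 [0.637 0.079 0.049] 0.084
punch 0.62 [151. 344.] 765 [ 0.686 -0.301  0.051] 0.061
punch 0.45 [216. 282.] 2470 [0.64  0.08  0.048] 0.084
pencup 0.7 [333. 198.] 962 [0.544 0.524 0.062] 0.103
```

View pics/top0.png

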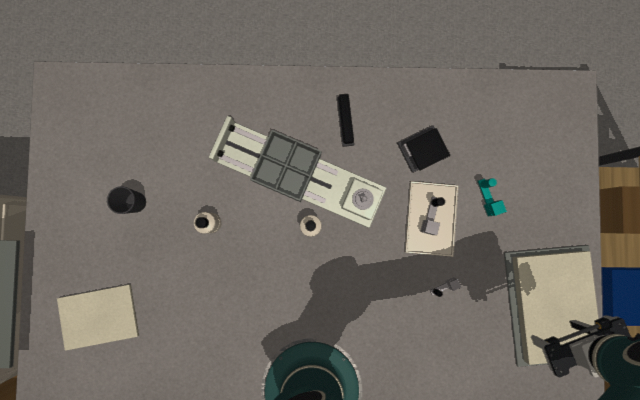

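View pics/side0.png

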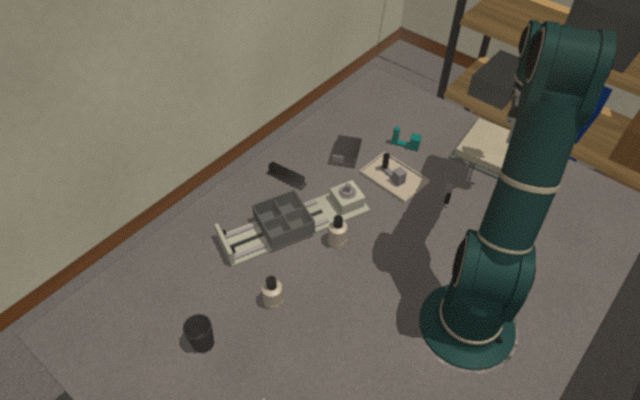

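Top view: two bottles at (205,221) and (311,226), with the crate at (286,163) and the shaft at (362,198). Things that could be taken for the crank: the grey one in the tray (432,215), the turquoise one (490,197), and a small grey one (445,288). By the description it is the tray one, since it is grey and the larger. I'll check that in a crop.

```bash
cat >> h.py <<'E'
def rect(W,zlo,zhi,xy,r):
    m=(W[...,2]>zlo)&(W[...,2]<zhi)&(np.hypot(W[...,0]-xy[0],W[...,1]-xy[1])<r)
    p=W[m]; (c,s,a)=cv2.minAreaRect((p[:,:2]*1000).astype(np.float32))
    return np.round(p.mean(0),4),m.sum(),np.round(c,1),np.round(s,1),round(a,1)
E
python3 - <<'E'
from h import *
a=capture("top"); save(a,"crop0",(170,310,400,520),5 and 4.2)
b=capture("side")
for n,c in(("top",a),("side",b)):
    W=world(c); print(n)
    for k,q in dict(crate=(.072,.095,(.644,.082),.13),shaft=(.088,.11,(.548,-.136),.04),collar=(.064,.078,(.548,-.136),.05),gear=(.052,.065,(.548,-.136),.08),hub=(.052,.066,(.485,-.34),.09),handle=(.070,.09,(.5,-.34),.12),arm=(.014,.024,(.5,-.34),.085),tray=(.010,.019,(.5,-.34),.16),capA=(.112,.13,(.47,.3),.06),capB=(.112,.13,(.465,.015),.06),bodyA=(.07,.09,(.47,.3),.06),bodyB=(.07,.09,(.465,.015),.06),box=(.02,.3,(.3,-.65),.12)).items():
        try: print(k,*rect(W,*q))
        except Exception as e: print(k,e)
E
```

```text
top
crate [0.6437 0.0814 0.0793] 483 [639.9  79.9] [152.6 152.4] 67.4
shaft [ 0.5487 -0.1367  0.0981] 36 [ 549.1 -137.3] [14.7 16.9] 19.3
collar [ 0.5475 -0.1359  0.069 ] 228 [ 545.  -137.2] [80.2 75.7] 64.1
gear [ 0.5488 -0.1361  0.0606] 784 [ 549.2 -137.1] [90.  90.2] 67.3
hub [ 0.4768 -0.3343  0.0594] 181 [ 503.8 -341.9] [ 36.4 101.5] 76.2
handle [ 0.5444 -0.3516  0.0792] 64 [ 544.6 -351.6] [20.8 22.4] 87.2
arm [ 0.5095 -0.3405  0.0174] 195 [ 506.1 -346. ] [140.  108.9] 85.8
tray [ 0.5123 -0.3367  0.0139] 678 [ 525.2 -300.8] [235.2 257.7] 85.7
capA [0.4769 0.3009 0.1203] 105 [477.5 301.1] [26.6 27.7] 0.7
capB [0.4726 0.0086 0.1206] 94 [473.2   8.6] [26.6 26.7] 0.6
bodyA [0.4766 0.2952 0.0815] 248 [476.9 301. ] [57.4 57.9] 52.4
bodyB [0.4723 0.0088 0.0821] 266 [472.1   8.9] [56.8 56.6] 45.6
box [ 0.2935 -0.6668  0.0472] 4655 [ 290.9 -679.4] [215.7 182.6] 5.4
side
crate [0.6354 0.0816 0.0785] 475 [637.   80.4] [155.6 158.1] 66.7
shaft [ 0.5454 -0.1355  0.0955] 28 [ 546.7 -137.7] [15.6 24.6] 21.2
collar [ 0.5429 -0.1302  0.0685] 141 [ 542.8 -133.1] [80.8 72.9] 77.5
gear [ 0.5429 -0.1302  0.06  ] 403 [ 545.6 -136.4] [93.6 97.7] 65.8
hub [ 0.4783 -0.3329  0.059 ] 104 [ 497.9 -338.3] [42.4 99.9] 79.7
handle [ 0.5419 -0.3509  0.0776] 37 [ 543.1 -352.8] [24.9 23.6] 65.1
arm [ 0.5035 -0.3385  0.0173] 133 [ 509.9 -343.1] [146.4 122.5] 89.9
tray [ 0.5005 -0.3371  0.0135] 490 [ 488.  -356.3] [259.4 290.6] 69.2
capA [0.4732 0.3036 0.1193] 90 [473.9 303.5] [28.2 29.6] 52.5
capB [0.4687 0.0102 0.1192] 72 [469.5   9.3] [29.2 30.2] 17.2
bodyA [0.4668 0.3094 0.0811] 229 [472.6 305.2] [57.6 55.6] 47.4
bodyB [0.4639 0.0183 0.0809] 165 [469.3  12.2] [57.4 54.5] 31.7
box [ 0.3115 -0.6585  0.0394] 1530 [ 320.7 -660.6] [171.7 207.4] 16.3
```

View pics/crop0.png

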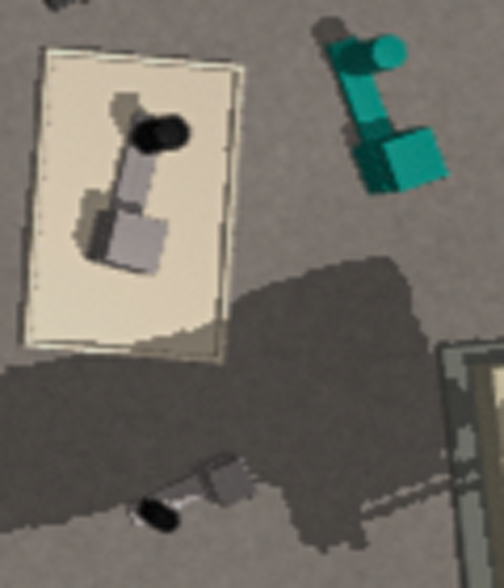

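The crop confirms it. The grey crank in the tray has its hub at crop (138,243) and its handle at (160,132). The turquoise one and the small grey one (crop 225,478) stay. Crate travel measures 0.015 and the crate angle 67.3°. First move: turn the tool so its x axis is world +y, then go towards bottle B.

```bash
python3 -m creep '[{"slide":[0,0,-0.2],"delta_rot":[0,0,-0.23],"hand":-0.3},{"slide":[0,0,-0.2],"delta_rot":[0,0,-0.23],"hand":-0.3},{"slide":[0,0,-0.2],"delta_rot":[0,0,-0.23],"hand":-0.3},{"slide":[0,0,-0.2],"delta_rot":[0,0,-0.23],"hand":-0.3},{"slide":[0,0,-0.2],"delta_rot":[0,0,-0.23],"hand":-0.3}]'
python3 -m creep '[{"slide":[0,0,0],"delta_rot":[0,0,-0.154],"hand":-0.3},{"slide":[0,0,0],"delta_rot":[0,0,-0.154],"hand":-0.3},{"slide":[0,0,0],"delta_rot":[0,0,-0.154],"hand":-0.3},{"slide":[0,0,0],"delta_rot":[0,0,-0.154],"hand":-0.3},{"slide":[0,0,0],"delta_rot":[0,0,-0.154],"hand":-0.3}]'
python3 -m creep '[{"slide":[0.7,0.3,0],"delta_rot":[0,0,0],"hand":-0.3},{"slide":[0.7,0.3,0],"delta_rot":[0,0,0],"hand":-0.3},{"slide":[0.7,0.3,0],"delta_rot":[0,0,0],"hand":-0.3},{"slide":[0.7,0.3,0],"delta_rot":[0,0,0],"hand":-0.3},{"slide":[0.7,0.3,0],"delta_rot":[0,0,0],"hand":-0.3}]'
```

```text
t: 1.6
ee_pos: [0.2235, -0.5836, 0.2655]
tcp_rot: [0.854, 0.52, -0.0, 0.0]
wrist_force: [-0.6, 0.4, -0.1]
finger_gap: 0.0612
grasp_force: 0.0
t: 2.1
ee_pos: [0.2234, -0.5837, 0.2654]
tcp_rot: [0.707, 0.708, 0.0, -0.0]
wrist_force: [0.5, 0.3, 0.6]
finger_gap: 0.061
grasp_force: 0.0
t: 2.6
ee_pos: [0.3147, -0.3702, 0.2658]
tcp_rot: [0.706, 0.708, -0.0, 0.0]
wrist_force: [0.3, -0.3, 1.0]
finger_gap: 0.0611
grasp_force: 0.0
```

```bash
python3 -m creep '[{"slide":[0.7,0.26,0],"delta_rot":[0,0,0],"hand":-0.3},{"slide":[0.7,0.26,0],"delta_rot":[0,0,0],"hand":-0.3},{"slide":[0.7,0.26,0],"delta_rot":[0,0,0],"hand":-0.3},{"slide":[0.7,0.26,0],"delta_rot":[0,0,0],"hand":-0.3},{"slide":[0.7,0.26,0],"delta_rot":[0,0,0],"hand":-0.3}]'
cat >> h.py <<'E'
def bottles(c):
    W=world(c); out=[]
    for d in nets.cut_out(c,"bottle0"):
        p=W[d["region"]]; p=p[(p[:,2]>.112)&(p[:,2]<.16)]
        out.append((round(d["score"],2),np.round(d["at"]),d["region"].sum(),len(p),np.round(p.mean(0),4) if len(p) else None))
    return out
E
python3 - <<'E'
from h import *
for n in("top","side"):
    c=capture(n); save(c,n+"1"); print(n,*bottles(c),sep="\n")
    W=world(c)
    if n=="top":
        print(rect(W,.088,.11,(.549,-.137),.025),rect(W,.055,.064,(.473,-.334),.035),rect(W,.073,.085,(.545,-.351),.03))
E
```

```text
t: 3.1
ee_pos: [0.392, -0.1597, 0.2659]
tcp_rot: [0.706, 0.708, 0.0, 0.001]
wrist_force: [0.3, -1.4, -0.2]
finger_gap: 0.0614
grasp_force: 0.0
top
(0.8, array([220., 206.]), np.int64(452), 105, array([0.4772, 0.3008, 0.1201]))
(0.57, array([223., 309.]), np.int64(339), 95, array([0.4726, 0.0086, 0.1205]))
(0.44, array([214., 437.]), np.int64(2498), 0, None)
(array([ 0.5488, -0.137 ,  0.0981]), np.int64(35), array([ 549.1, -137.2]), array([14.8, 15.9]), 19.4) (array([ 0.4717, -0.3343,  0.0591]), np.int64(154), array([ 471.9, -334.6]), array([36.2, 35.7]), 75.0) (array([ 0.5444, -0.3522,  0.0789]), np.int64(59), array([ 544.3, -352.5]), array([21.9, 21.1]), 44.6)
side
(0.78, array([232., 334.]), np.int64(542), 72, array([0.4688, 0.0104, 0.1192]))
(0.69, array([217., 282.]), np.int64(2480), 0, None)
(0.63, array([294., 271.]), np.int64(605), 76, array([0.4724, 0.3038, 0.1199]))
```

View pics/top1.png

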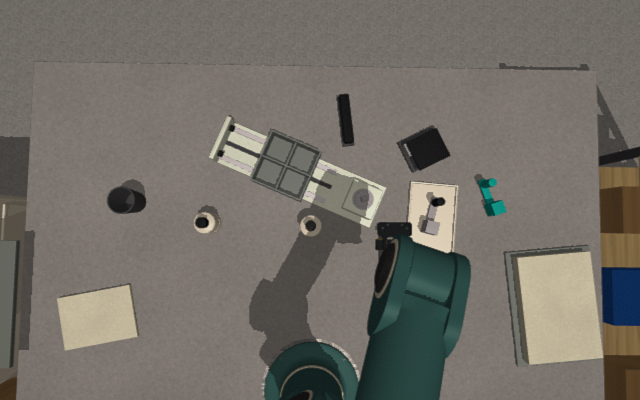

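Only two bottles, at (206,220) and (309,223). The right side of the counter, which the arm hid before, is clear.

```bash
python3 -m creep '[{"slide":[0.562,0.266,0.1],"delta_rot":[0,0,0],"hand":-0.3},{"slide":[0.562,0.266,0.1],"delta_rot":[0,0,0],"hand":-0.3},{"slide":[0.562,0.266,0.1],"delta_rot":[0,0,0],"hand":-0.3},{"slide":[0.562,0.266,0.1],"delta_rot":[0,0,0],"hand":-0.3},{"slide":[0.562,0.266,0.1],"delta_rot":[0,0,0],"hand":-0.3}]'
python3 -c "
from h import *
c=capture('side'); print(bottles(c)); s=readout.sense(); print(s['ee_pos'],s['qpos'].round(2))"
```

```text
t: 3.8
ee_pos: [0.4715, 0.0085, 0.2347]
tcp_rot: [0.706, 0.709, 0.0, -0.001]
wrist_force: [-1.9, -1.0, 0.4]
finger_gap: 0.0612
grasp_force: 0.0
[(0.85, array([296., 271.]), np.int64(629), 85, array([0.4738, 0.3034, 0.1197])), (0.72, array([234., 335.]), np.int64(520), 62, array([0.4692, 0.0114, 0.1188]))]
[0.47059731 0.0046486  0.23503543] [ 0.61  0.16 -0.75  1.93  0.12  1.1  -0.19]
```

```bash
python3 -m creep '[{"slide":[0,0,0.3],"delta_rot":[0,0,0],"hand":-0.3},{"slide":[0,0,0.3],"delta_rot":[0,0,0],"hand":-0.3},{"slide":[0,0,0.3],"delta_rot":[0,0,0],"hand":-0.3},{"slide":[0,0,0.3],"delta_rot":[0,0,0],"hand":-0.3}]'; python3 -m creep '[{"slide":[0,0,0],"delta_rot":[0,0,0],"hand":-0.3}]'
```

```text
t: 4.3
ee_pos: [0.4706, 0.0043, 0.1464]
tcp_rot: [0.707, 0.707, -0.0, -0.0]
wrist_force: [1.1, -0.7, -0.1]
finger_gap: 0.061
grasp_force: 0.0
t: 4.4
ee_pos: [0.4716, 0.0047, 0.1475]
tcp_rot: [0.707, 0.707, 0.001, 0.001]
wrist_force: [0.2, 1.0, 1.2]
finger_gap: 0.0609
grasp_force: 0.0
```

```bash
python3 -m creep '[{"slide":[0.015,0,0.1],"delta_rot":[0,0,0],"hand":-0.3},{"slide":[0.015,0,0.203],"delta_rot":[0,0,0],"hand":-0.3},{"slide":[0.015,0,0.203],"delta_rot":[0,0,0],"hand":-0.3},{"slide":[0.015,0,0.203],"delta_rot":[0,0,0],"hand":1},{"slide":[0.015,0,0.203],"delta_rot":[0,0,0],"hand":1}]'; python3 -m creep '[{"slide":[0,0,0],"delta_rot":[0,0,0],"hand":1},{"slide":[0,0,0],"delta_rot":[0,0,0],"hand":1},{"slide":[0,0,0],"delta_rot":[0,0,0],"hand":1},{"slide":[0,0,0],"delta_rot":[0,0,0],"hand":1}]'; python3 -m creep '[{"slide":[0,0,-0.25],"delta_rot":[0,0,0],"hand":1},{"slide":[0,0,-0.5],"delta_rot":[0,0,0],"hand":1},{"slide":[0,0,-0.5],"delta_rot":[0,0,0],"hand":1},{"slide":[0,0,-0.5],"delta_rot":[0,0,0],"hand":1},{"slide":[0,0,-0.5],"delta_rot":[0,0,0],"hand":1}]'
```

```text
t: 4.9
ee_pos: [0.4717, 0.0097, 0.0865]
tcp_rot: [0.707, 0.707, 0.001, 0.001]
wrist_force: [-1.1, -0.8, 0.4]
finger_gap: 0.0486
grasp_force: 0.0
t: 5.3
ee_pos: [0.4712, 0.0097, 0.0852]
tcp_rot: [0.707, 0.708, 0.0, 0.0]
wrist_force: [0.0, -1.1, 8.1]
finger_gap: 0.0293
grasp_force: 30.0
t: 5.8
ee_pos: [0.4707, 0.0095, 0.2351]
tcp_rot: [0.707, 0.707, 0.0, 0.001]
wrist_force: [0.3, 0.6, -3.5]
finger_gap: 0.0293
grasp_force: 30.0
```

```bash
python3 -m creep '[{"slide":[0.168,0.402,0],"delta_rot":[0,0,0],"hand":1},{"slide":[0.168,0.402,0],"delta_rot":[0,0,0],"hand":1},{"slide":[0.168,0.402,0],"delta_rot":[0,0,0],"hand":1},{"slide":[0.168,0.402,0],"delta_rot":[0,0,0],"hand":1},{"slide":[0.168,0.402,0],"delta_rot":[0,0,0],"hand":1}]'; python3 -m creep '[{"slide":[0,0,0.1],"delta_rot":[0,0,0],"hand":1},{"slide":[0,0,0.1],"delta_rot":[0,0,0],"hand":1}]'
python3 - <<'E'
from h import *
s=readout.sense(); print(s['ee_pos'])
c=capture("side"); save(c,"s2",(150,300,200,400),4)
print(rect(world(c),.072,.095,(.66,.10),.13),bottles(c))
E
```

```text
t: 6.3
ee_pos: [0.5902, 0.0609, 0.2323]
tcp_rot: [0.706, 0.708, -0.001, -0.002]
wrist_force: [0.0, -0.8, -2.2]
finger_gap: 0.0296
grasp_force: 30.0
t: 6.5
ee_pos: [0.5885, 0.0592, 0.2012]
tcp_rot: [0.707, 0.707, -0.002, -0.002]
wrist_force: [-1.2, -0.5, -3.1]
finger_gap: 0.0294
grasp_force: 30.0
[0.58852645 0.05922603 0.2011641 ]
(array([0.6353, 0.1007, 0.0786]), np.int64(387), array([638.,  81.]), array([154.5, 163. ]), 69.2) [(0.87, array([294., 271.]), np.int64(639), 88, array([0.4736, 0.3036, 0.1192]))]
```

View pics/s2.png

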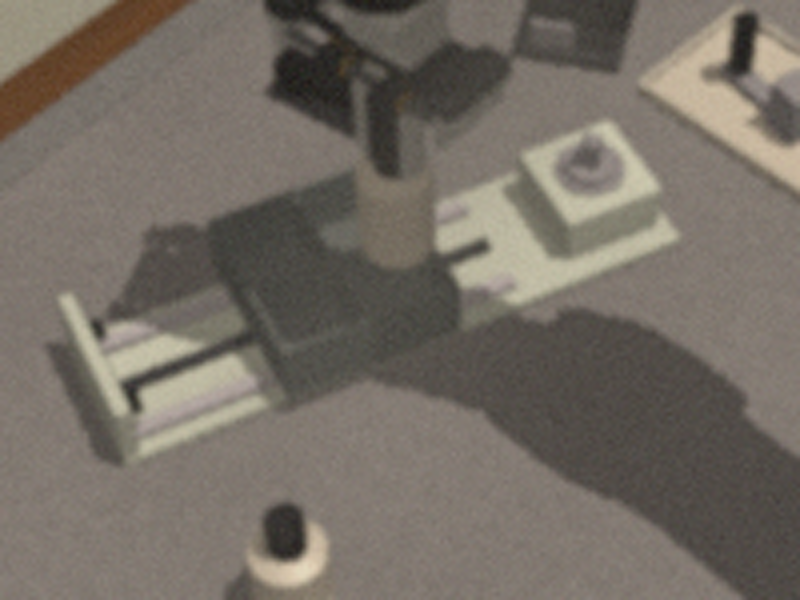

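The crop shows bottle B hanging over the crate's near cell (crop 400,250). The crate hasn't moved, so I'll lower it.

```bash
python3 -m creep '[{"slide":[0,0.008,0.0],"delta_rot":[0,0,0],"hand":1},{"slide":[0,0.008,0.1],"delta_rot":[0,0,0],"hand":1},{"slide":[0,0.008,0.2],"delta_rot":[0,0,0],"hand":1},{"slide":[0,0.008,0.27],"delta_rot":[0,0,0],"hand":1},{"slide":[0,0.008,0.297],"delta_rot":[0,0,0],"hand":1}]';python3 -m creep '[{"slide":[0,0,0],"delta_rot":[0,0,0],"hand":1},{"slide":[0,0,0],"delta_rot":[0,0,0],"hand":1}]'
```

```text
t: 7.1
ee_pos: [0.5931, 0.0601, 0.1145]
tcp_rot: [0.707, 0.708, -0.001, -0.0]
wrist_force: [-0.2, -0.4, -1.1]
finger_gap: 0.0295
grasp_force: 30.0
t: 7.3
ee_pos: [0.5942, 0.0606, 0.1169]
tcp_rot: [0.707, 0.708, 0.001, 0.001]
wrist_force: [-0.3, 0.5, -2.2]
finger_gap: 0.0296
grasp_force: 30.0
```

```bash
python3 -m creep '[{"slide":[0,-0.007,0.01],"delta_rot":[0,0,0],"hand":1},{"slide":[0,-0.007,0.02],"delta_rot":[0,0,0],"hand":1},{"slide":[0,-0.007,0.02],"delta_rot":[0,0,0],"hand":1}]';python3 -m creep '[{"slide":[0,0,0],"delta_rot":[0,0,0],"hand":1}]'
```

```text
t: 7.6
ee_pos: [0.5918, 0.0604, 0.1103]
tcp_rot: [0.707, 0.708, 0.0, 0.001]
wrist_force: [-1.3, -1.0, 5.6]
finger_gap: 0.0296
grasp_force: 30.0
t: 7.7
ee_pos: [0.5918, 0.0604, 0.1102]
tcp_rot: [0.707, 0.708, 0.0, 0.0]
wrist_force: [-1.3, -0.4, 4.8]
finger_gap: 0.0297
grasp_force: 30.0
```

Seated. I'll release it, lift, and move over to bottle A at about (0.476, 0.301).

```bash
python3 -m creep '[{"slide":[0,0,0],"delta_rot":[0,0,0],"hand":-0.15},{"slide":[0,0,0],"delta_rot":[0,0,0],"hand":-0.15},{"slide":[0,0,-0.1],"delta_rot":[0,0,0],"hand":-0.15},{"slide":[0,0,-0.25],"delta_rot":[0,0,0],"hand":-0.15},{"slide":[0,0,-0.4],"delta_rot":[0,0,0],"hand":-0.15}]';python3 -m creep '[{"slide":[0.7,-0.34,0],"delta_rot":[0,0,0],"hand":-0.3},{"slide":[0.7,-0.34,0],"delta_rot":[0,0,0],"hand":-0.3},{"slide":[0.7,-0.34,0],"delta_rot":[0,0,0],"hand":-0.3},{"slide":[0.7,-0.34,0],"delta_rot":[0,0,0],"hand":-0.3},{"slide":[0.7,-0.34,0],"delta_rot":[0,0,0],"hand":-0.3}]';python3 -m creep '[{"slide":[0,0,0],"delta_rot":[0,0,0],"hand":-0.3}]'
python3 - <<'E'
from h import *
s=readout.sense(); print(s['ee_pos'])
for n in("top","side"):
    c=capture(n); print(rect(world(c),.072,.095,(.65,.10),.13),bottles(c))
E
```

```text
t: 8.2
ee_pos: [0.5909, 0.0605, 0.2307]
tcp_rot: [0.706, 0.708, -0.0, -0.001]
wrist_force: [1.3, 0.6, 0.5]
finger_gap: 0.0537
grasp_force: 0.0
t: 8.7
ee_pos: [0.4871, 0.2733, 0.2299]
tcp_rot: [0.706, 0.709, 0.0, -0.0]
wrist_force: [0.3, -0.2, 0.4]
finger_gap: 0.0612
grasp_force: 0.0
t: 8.8
ee_pos: [0.4864, 0.2748, 0.23]
tcp_rot: [0.704, 0.71, 0.001, -0.0]
wrist_force: [-0.7, -0.2, 0.5]
finger_gap: 0.0611
grasp_force: 0.0
[0.48635849 0.27478125 0.23003423]
(array([0.6416, 0.0803, 0.0796]), np.int64(506), array([639.7,  79.8]), array([152.5, 152.5]), 67.4) [(0.73, array([182., 293.]), np.int64(382), 122, array([0.5912, 0.0583, 0.1417])), (0.66, array([218., 210.]), np.int64(313), 27, array([0.483 , 0.2931, 0.1184]))]
(array([0.6001, 0.0476, 0.0803]), np.int64(162), array([637.2,  79.5]), array([154.4, 162.1]), 67.2) [(0.75, array([294., 275.]), np.int64(614), 87, array([0.4734, 0.3032, 0.1196])), (0.52, array([233., 299.]), np.int64(515), 3, array([0.6023, 0.0594, 0.147 ])), (0.15, array([171., 395.]), np.int64(425), 0, None)]
```

```bash
python3 -m creep '[{"slide":[0.09,-0.035,0],"delta_rot":[0,0,0],"hand":-0.3},{"slide":[0.09,-0.035,0.1],"delta_rot":[0,0,0],"hand":-0.3},{"slide":[0.09,-0.035,0.27],"delta_rot":[0,0,0],"hand":-0.3},{"slide":[0.09,-0.035,0.27],"delta_rot":[0,0,0],"hand":-0.3},{"slide":[0.09,-0.035,0.27],"delta_rot":[0,0,0],"hand":-0.3}]';python3 -m creep '[{"slide":[0,0,0],"delta_rot":[0,0,0],"hand":-0.3},{"slide":[0,0,0],"delta_rot":[0,0,0],"hand":-0.3}]'
```

```text
t: 9.5
ee_pos: [0.4789, 0.2966, 0.149]
tcp_rot: [0.707, 0.707, -0.001, -0.0]
wrist_force: [-0.4, -0.3, 0.6]
finger_gap: 0.0611
grasp_force: 0.0
t: 9.7
ee_pos: [0.4795, 0.2975, 0.1504]
tcp_rot: [0.707, 0.707, 0.001, 0.0]
wrist_force: [0.1, -0.1, 1.1]
finger_gap: 0.0611
grasp_force: 0.0
```

```bash
python3 -m creep '[{"slide":[0.015,-0.012,0.1],"delta_rot":[0,0,0],"hand":-0.3},{"slide":[0.015,-0.012,0.215],"delta_rot":[0,0,0],"hand":-0.3},{"slide":[0.015,-0.012,0.215],"delta_rot":[0,0,0],"hand":-0.3},{"slide":[0.015,-0.012,0.215],"delta_rot":[0,0,0],"hand":-0.3}]'; python3 -m creep '[{"slide":[0,0,0],"delta_rot":[0,0,0],"hand":1},{"slide":[0,0,0],"delta_rot":[0,0,0],"hand":1},{"slide":[0,0,0],"delta_rot":[0,0,0],"hand":1},{"slide":[0,0,0],"delta_rot":[0,0,0],"hand":1},{"slide":[0,0,0],"delta_rot":[0,0,0],"hand":1}]'; python3 -m creep '[{"slide":[0,0,-0.25],"delta_rot":[0,0,0],"hand":1},{"slide":[0,0,-0.5],"delta_rot":[0,0,0],"hand":1},{"slide":[0,0,-0.5],"delta_rot":[0,0,0],"hand":1},{"slide":[0,0,-0.5],"delta_rot":[0,0,0],"hand":1},{"slide":[0,0,-0.5],"delta_rot":[0,0,0],"hand":1}]'
```

```text
t: 10.1
ee_pos: [0.4753, 0.3021, 0.0854]
tcp_rot: [0.707, 0.708, 0.0, -0.0]
wrist_force: [-0.5, 0.3, 0.6]
finger_gap: 0.0611
grasp_force: 0.0
t: 10.6
ee_pos: [0.4752, 0.3018, 0.0843]
tcp_rot: [0.707, 0.708, 0.0, 0.0]
wrist_force: [-0.5, -0.8, 3.6]
finger_gap: 0.0297
grasp_force: 30.0
t: 11.1
ee_pos: [0.4751, 0.3015, 0.2343]
tcp_rot: [0.707, 0.707, 0.0, 0.0]
wrist_force: [-0.8, 0.1, -3.3]
finger_gap: 0.0296
grasp_force: 30.0
```

```bash
python3 -m creep '[{"slide":[-0.577,0.482,0],"delta_rot":[0,0,0],"hand":1},{"slide":[-0.577,0.482,0],"delta_rot":[0,0,0],"hand":1},{"slide":[-0.577,0.482,0],"delta_rot":[0,0,0],"hand":1},{"slide":[-0.577,0.482,0],"delta_rot":[0,0,0],"hand":1},{"slide":[-0.577,0.482,0],"delta_rot":[0,0,0],"hand":1}]'; python3 -m creep '[{"slide":[0,0,0.1],"delta_rot":[0,0,0],"hand":1},{"slide":[0,0,0.1],"delta_rot":[0,0,0],"hand":1},{"slide":[0,0,0.1],"delta_rot":[0,0,0],"hand":1}]'
```

```text
t: 11.6
ee_pos: [0.6213, 0.1239, 0.231]
tcp_rot: [0.708, 0.706, -0.002, -0.001]
wrist_force: [0.0, 0.8, -3.4]
finger_gap: 0.0295
grasp_force: 30.0
t: 11.9
ee_pos: [0.6187, 0.1293, 0.2028]
tcp_rot: [0.706, 0.708, -0.001, -0.001]
wrist_force: [0.4, 0.1, -1.3]
finger_gap: 0.0296
grasp_force: 30.0
```

```bash
python3 - <<'E'
from h import *
s=readout.sense(); print(s['ee_pos'])
c=capture("top"); print(bottles(c))
E
```

```text
[0.61869567 0.12934018 0.20283568]
[]
```

```bash
python3 -m creep '[{"slide":[-0.003,0.003,0.05],"delta_rot":[0,0,0],"hand":1},{"slide":[-0.003,0.003,0.13],"delta_rot":[0,0,0],"hand":1},{"slide":[-0.003,0.003,0.22],"delta_rot":[0,0,0],"hand":1},{"slide":[-0.003,0.003,0.28],"delta_rot":[0,0,0],"hand":1},{"slide":[-0.003,0.003,0.29],"delta_rot":[0,0,0],"hand":1}]';python3 -m creep '[{"slide":[0,0,0],"delta_rot":[0,0,0],"hand":1},{"slide":[0,0,0],"delta_rot":[0,0,0],"hand":1}]'
```

```text
t: 12.5
ee_pos: [0.6196, 0.1277, 0.1147]
tcp_rot: [0.706, 0.708, -0.001, -0.001]
wrist_force: [0.6, -0.0, -2.2]
finger_gap: 0.0296
grasp_force: 30.0
t: 12.7
ee_pos: [0.6212, 0.1283, 0.1181]
tcp_rot: [0.707, 0.708, 0.001, 0.0]
wrist_force: [-0.8, -0.0, -2.8]
finger_gap: 0.0294
grasp_force: 30.0
```

```bash
python3 -m creep '[{"slide":[0,-0.003,0.015],"delta_rot":[0,0,0],"hand":1},{"slide":[0,-0.003,0.027],"delta_rot":[0,0,0],"hand":1},{"slide":[0,-0.003,0.027],"delta_rot":[0,0,0],"hand":1}]';python3 -m creep '[{"slide":[0,0,0],"delta_rot":[0,0,0],"hand":-0.15},{"slide":[0,0,0],"delta_rot":[0,0,0],"hand":-0.15},{"slide":[0,0,-0.1],"delta_rot":[0,0,0],"hand":-0.15},{"slide":[0,0,-0.25],"delta_rot":[0,0,0],"hand":-0.15},{"slide":[0,0,-0.4],"delta_rot":[0,0,0],"hand":-0.15}]';python3 -m creep '[{"slide":[-0.6,-0.55,0],"delta_rot":[0,0,0],"hand":-0.15},{"slide":[-0.6,-0.55,0],"delta_rot":[0,0,0],"hand":-0.15},{"slide":[-0.6,-0.55,0],"delta_rot":[0,0,0],"hand":-0.15},{"slide":[-0.6,-0.55,0],"delta_rot":[0,0,0],"hand":-0.15},{"slide":[-0.6,-0.55,0],"delta_rot":[0,0,0],"hand":-0.15}]'
python3 - <<'E'
from h import *
s=readout.sense(); print(s['ee_pos'],s['qpos'].round(2))
c=capture("top"); save(c,"t3",(110,230,200,400),4); print(bottles(c))
W=world(c); print(rect(W,.088,.11,(.549,-.137),.025),rect(W,.055,.064,(.473,-.334),.035),rect(W,.073,.085,(.545,-.351),.03))
c=capture("side"); print(bottles(c))
W=world(c); print(rect(W,.088,.11,(.549,-.137),.025),rect(W,.055,.064,(.473,-.334),.035),rect(W,.073,.085,(.545,-.351),.03))
E
```

```text
t: 13.0
ee_pos: [0.6201, 0.1281, 0.1091]
tcp_rot: [0.707, 0.708, 0.0, 0.0]
wrist_force: [1.3, 0.5, -0.4]
finger_gap: 0.0295
grasp_force: 30.0
t: 13.5
ee_pos: [0.6194, 0.1279, 0.2302]
tcp_rot: [0.707, 0.708, -0.0, -0.0]
wrist_force: [0.4, -0.0, 0.6]
finger_gap: 0.0539
grasp_force: 0.0
t: 14.0
ee_pos: [0.4533, -0.0539, 0.2288]
tcp_rot: [0.707, 0.707, -0.0, 0.0]
wrist_force: [1.4, -0.8, 0.8]
finger_gap: 0.0541
grasp_force: 0.0
[ 0.45326846 -0.05389337  0.22875417] [ 0.79  0.14 -0.8   1.97  0.12  1.08 -0.06]
[(0.69, array([171., 266.]), np.int64(474), 131, array([0.6193, 0.1266, 0.14  ])), (0.56, array([182., 292.]), np.int64(419), 128, array([0.5907, 0.0579, 0.1405]))]
(array([ 0.5487, -0.1368,  0.0979]), np.int64(36), array([ 549.2, -137.3]), array([14.7, 16.6]), 19.5) (array([ 0.4717, -0.334 ,  0.0594]), np.int64(161), array([ 471.7, -334.5]), array([35.9, 35.7]), 75.8) (array([ 0.5443, -0.3517,  0.0797]), np.int64(62), array([ 544.7, -351.5]), array([20.4, 22.4]), 88.9)
[(0.76, array([224., 278.]), np.int64(415), 127, array([0.6144, 0.1333, 0.1352])), (0.67, array([215., 294.]), np.int64(364), 109, array([0.5845, 0.0651, 0.1337]))]
(array([ 0.5457, -0.1346,  0.0957]), np.int64(28), array([ 547.6, -137. ]), array([15.1, 21. ]), 24.3) (array([ 0.4683, -0.3335,  0.0595]), np.int64(67), array([ 468.7, -333.9]), array([38.9, 38.4]), 75.1) (array([ 0.5464, -0.3573,  0.0795]), np.int64(10), array([ 547.5, -357.6]), array([24.1,  7.2]), 62.6)
```

View pics/t3.png

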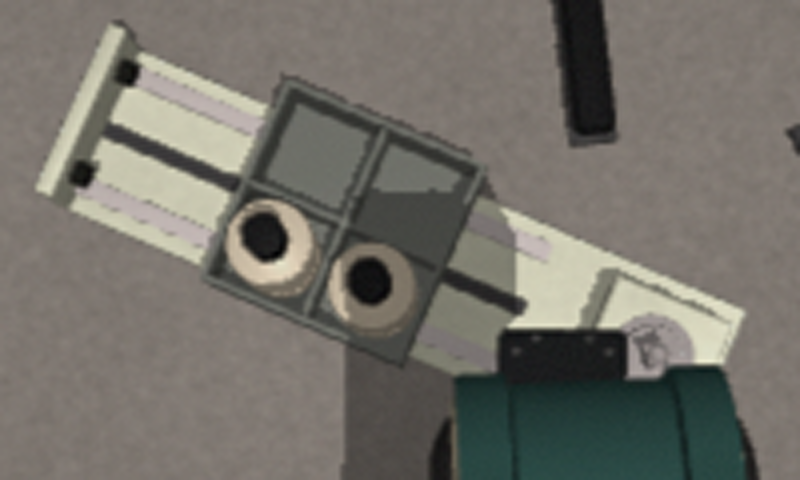

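The crop shows both bottles standing upright in their cells, at crop (265,237) and (370,280). All bottles are in, so next is the crank. I'll turn the tool to close across the hub's y sides (crank x at about -14.3°).

```bash
python3 -m creep '[{"slide":[0,0,0],"delta_rot":[0,0,0.23],"hand":-0.36},{"slide":[0,0,0],"delta_rot":[0,0,0.23],"hand":-0.36},{"slide":[0,0,0],"delta_rot":[0,0,0.23],"hand":-0.36},{"slide":[0,0,0],"delta_rot":[0,0,0.23],"hand":-0.36},{"slide":[0,0,0],"delta_rot":[0,0,0.23],"hand":-0.36}]'; python3 -m creep '[{"slide":[0,0,0],"delta_rot":[0,0,0.23],"hand":-0.36},{"slide":[0,0,0],"delta_rot":[0,0,0.23],"hand":-0.36},{"slide":[0,0,0],"delta_rot":[0,0,0.23],"hand":-0.36},{"slide":[0,0,0],"delta_rot":[0,0,0.23],"hand":-0.36},{"slide":[0,0,0],"delta_rot":[0,0,0.23],"hand":-0.36}]'; python3 -m creep '[{"slide":[0,0,0],"delta_rot":[0,0,0.119],"hand":-0.36},{"slide":[0,0,0],"delta_rot":[0,0,0.119],"hand":-0.36},{"slide":[0,0,0],"delta_rot":[0,0,0.119],"hand":-0.36},{"slide":[0,0,0],"delta_rot":[0,0,0.119],"hand":-0.36}]'
cat > to.py <<'E'
import sys
from h import *
from scipy.spatial.transform import Rotation as R
s=readout.sense(); r=R.from_quat(s["tcp_rot"]); x=r.as_matrix()[:,0]
yaw=np.degrees(np.arctan2(x[1],x[0])); t=np.array([float(v) for v in sys.argv[1:4]])
print("at",s["ee_pos"].round(4),"yaw",yaw.round(2),"tilt",np.degrees(np.arccos(-r.as_matrix()[2,2])).round(2),"F",s["wrist_force"].round(1),"q",s["qpos"].round(2))
print("slide",(r.inv().apply(t-s["ee_pos"])/.3).round(3))
if len(sys.argv)>4:
    y=np.radians(float(sys.argv[4])); D=R.from_matrix(np.array([[np.cos(y),np.sin(y),0],[np.sin(y),-np.cos(y),0],[0,0,-1.]]))
    print("rot",((r.inv()*D).as_rotvec()/np.pi).round(4))
E
python3 to.py .4705 -.3332 .1 -14.3
```

```text
t: 14.7
ee_pos: [0.4559, -0.0508, 0.2288]
tcp_rot: [0.912, 0.41, 0.0, -0.0]
wrist_force: [-0.5, -0.2, 0.2]
finger_gap: 0.064
grasp_force: 0.0
t: 15.2
ee_pos: [0.4558, -0.0508, 0.2288]
tcp_rot: [0.998, 0.062, 0.0, -0.0]
wrist_force: [-0.4, -0.1, -0.3]
finger_gap: 0.0641
grasp_force: 0.0
t: 15.6
ee_pos: [0.4558, -0.051, 0.2288]
tcp_rot: [0.992, -0.123, -0.0, -0.0]
wrist_force: [-0.2, 0.2, -0.5]
finger_gap: 0.0636
grasp_force: 0.0
at [ 0.4558 -0.051   0.2288] yaw -14.08 tilt 0.03 F [-0.2  0.2 -0.5] q [ 0.63  0.13 -0.62  1.96  0.08  1.08 -1.85]
slide [0.277 0.901 0.429]
rot [-0.0002  0.      0.0012]
```

```bash
python3 -m creep '[{"slide":[0.277,0.901,0],"delta_rot":[0,0,0],"hand":-0.36},{"slide":[0.277,0.901,0],"delta_rot":[0,0,0],"hand":-0.36},{"slide":[0.277,0.901,0],"delta_rot":[0,0,0],"hand":-0.36},{"slide":[0.277,0.901,0],"delta_rot":[0,0,0],"hand":-0.36},{"slide":[0.277,0.901,0],"delta_rot":[0,0,0],"hand":-0.36}]'; python3 -m creep '[{"slide":[0,0.12,0.2],"delta_rot":[0,0,0],"hand":-0.36},{"slide":[0,0.12,0.2],"delta_rot":[0,0,0],"hand":-0.36},{"slide":[0,0.12,0.2],"delta_rot":[0,0,0],"hand":-0.36},{"slide":[0,0.12,0.2],"delta_rot":[0,0,0],"hand":-0.36}]'; python3 to.py .4705 -.3332 .1 -14.3
```

```text
t: 16.1
ee_pos: [0.4686, -0.3034, 0.2287]
tcp_rot: [0.993, -0.121, 0.0, -0.0]
wrist_force: [0.2, 0.7, -0.1]
finger_gap: 0.0637
grasp_force: 0.0
t: 16.5
ee_pos: [0.4602, -0.3358, 0.1693]
tcp_rot: [0.993, -0.122, 0.0, -0.0]
wrist_force: [0.0, 0.1, 0.3]
finger_gap: 0.0642
grasp_force: 0.0
at [ 0.4602 -0.3358  0.1693] yaw -13.97 tilt 0.04 F [0.  0.1 0.3] q [ 0.91  0.39 -0.42  1.78  0.18  1.01 -1.39]
slide [ 0.031 -0.017  0.231]
rot [-0.0002 -0.0001  0.0018]
```

```bash
python3 -m creep '[{"slide":[0.031,-0.017,0.1],"delta_rot":[0,0,0.0018],"hand":-0.36},{"slide":[0.031,-0.017,0.25],"delta_rot":[0,0,0.0018],"hand":-0.36},{"slide":[0.031,-0.017,0.25],"delta_rot":[0,0,0.0018],"hand":-0.36},{"slide":[0.031,-0.017,0.25],"delta_rot":[0,0,0.0018],"hand":-0.36}]'; python3 to.py .4705 -.3332 .029 -14.3
python3 - <<'E'
from h import *
c=capture("side"); save(c,"s4",(120,220,340,470),5)
E
```

```text
t: 16.9
ee_pos: [0.4703, -0.3336, 0.0955]
tcp_rot: [0.992, -0.125, 0.0, -0.0]
wrist_force: [-0.1, -0.7, -0.4]
finger_gap: 0.0639
grasp_force: 0.0
at [ 0.4703 -0.3336  0.0955] yaw -14.36 tilt 0.03 F [-0.1 -0.7 -0.4] q [ 0.87  0.49 -0.39  1.82  0.24  0.88 -1.45]
slide [ 0.    -0.001  0.222]
rot [-0.     -0.0002 -0.0003]
```

View pics/s4.png

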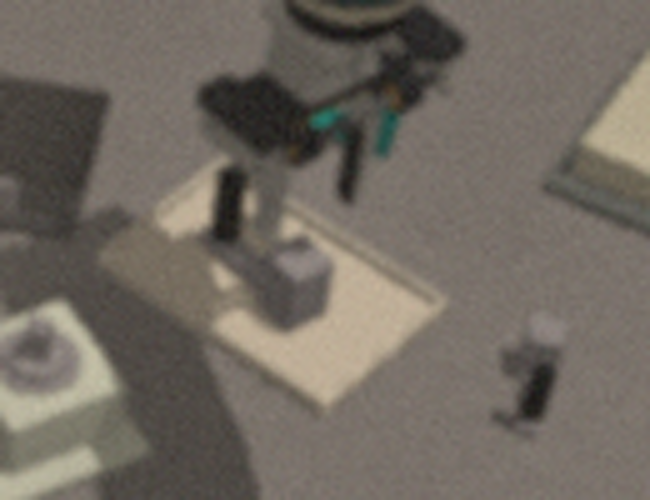

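The crop shows the fingers at (265,210) and (348,165), straddling above the hub at (300,260). Descending.

```bash
python3 -m creep '[{"slide":[0,-0.001,0.1],"delta_rot":[0,0,0],"hand":-0.36},{"slide":[0,-0.001,0.18],"delta_rot":[0,0,0],"hand":-0.36},{"slide":[0,-0.001,0.222],"delta_rot":[0,0,0],"hand":-0.36},{"slide":[0,-0.001,0.222],"delta_rot":[0,0,0],"hand":-0.36},{"slide":[0,-0.001,0.222],"delta_rot":[0,0,0],"hand":-0.36}]'; python3 to.py .4705 -.3332 .029 -14.3; python3 -m creep '[{"slide":[0,0,0],"delta_rot":[0,0,0],"hand":1},{"slide":[0,0,0],"delta_rot":[0,0,0],"hand":1},{"slide":[0,0,0],"delta_rot":[0,0,0],"hand":1},{"slide":[0,0,0],"delta_rot":[0,0,0],"hand":1},{"slide":[0,0,0],"delta_rot":[0,0,0],"hand":1}]'
```

```text
t: 17.45
ee_pos: [0.4703, -0.3344, 0.0289]
tcp_rot: [0.992, -0.126, 0.001, 0.0]
wrist_force: [0.6, 0.1, 0.2]
finger_gap: 0.0637
grasp_force: 0.0
at [ 0.4703 -0.3344  0.0289] yaw -14.45 tilt 0.1 F [0.6 0.1 0.2] q [ 0.84  0.58 -0.36  1.85  0.29  0.75 -1.49]
slide [-0.    -0.004 -0.   ]
rot [ 0.0002 -0.0005 -0.0009]
t: 17.95
ee_pos: [0.4696, -0.3339, 0.0276]
tcp_rot: [0.992, -0.126, 0.0, 0.0]
wrist_force: [-2.2, 1.5, 6.7]
finger_gap: 0.0359
grasp_force: 30.0
```

```bash
python3 -m creep '[{"slide":[0,0,-0.1],"delta_rot":[0,0,0],"hand":1},{"slide":[0,0,-0.25],"delta_rot":[0,0,0],"hand":1},{"slide":[0,0,-0.4],"delta_rot":[0,0,0],"hand":1},{"slide":[0,0,-0.55],"delta_rot":[0,0,0],"hand":1},{"slide":[0,0,-0.55],"delta_rot":[0,0,0],"hand":1}]'; python3 -m creep '[{"slide":[0,0,0],"delta_rot":[0,0,-0.19],"hand":1},{"slide":[0,0,0],"delta_rot":[0,0,-0.19],"hand":1},{"slide":[0,0,0],"delta_rot":[0,0,-0.19],"hand":1},{"slide":[0,0,0],"delta_rot":[0,0,-0.19],"hand":1},{"slide":[0,0,0],"delta_rot":[0,0,-0.19],"hand":1}]'; python3 to.py .5489 -.1360 .2 19.4
python3 - <<'E'
from h import *
c=capture("side"); save(c,"s5",(100,200,340,470),5)
W=world(c)
print(rect(W,.2,.25,(.54,-.31),.045))
E
```

```text
t: 18.45
ee_pos: [0.4715, -0.3351, 0.1977]
tcp_rot: [0.992, -0.126, 0.003, 0.002]
wrist_force: [1.4, 0.0, -3.8]
finger_gap: 0.036
grasp_force: 30.0
t: 18.95
ee_pos: [0.4688, -0.3337, 0.191]
tcp_rot: [0.985, 0.173, -0.001, -0.001]
wrist_force: [0.1, -0.3, -5.2]
finger_gap: 0.0356
grasp_force: 30.0
at [ 0.4688 -0.3337  0.191 ] yaw 19.89 tilt 0.11 F [ 0.1 -0.3 -5.2] q [ 0.99  0.39 -0.54  1.74  0.22  1.07 -0.85]
slide [ 0.475 -0.529 -0.03 ]
rot [-0.0006  0.0003  0.0027]
(array([ 0.5359, -0.3021,  0.2271]), np.int64(97), array([ 539.1, -305.3]), array([23.2, 25.1]), 81.2)
```

View pics/s5.png

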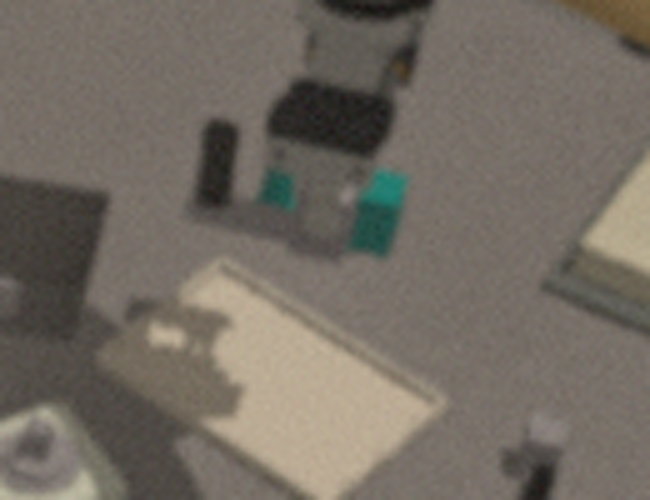

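The crop shows the crank hanging level, handle at (220,165) and hub between the fingers at (325,200). Moving over the shaft.

```bash
python3 -m creep '[{"slide":[0.475,-0.529,0],"delta_rot":[0,0,0.0027],"hand":1},{"slide":[0.475,-0.529,0],"delta_rot":[0,0,0.0027],"hand":1},{"slide":[0.475,-0.529,0],"delta_rot":[0,0,0.0027],"hand":1},{"slide":[0.475,-0.529,0],"delta_rot":[0,0,0.0027],"hand":1},{"slide":[0.475,-0.529,0],"delta_rot":[0,0,0.0027],"hand":1}]';  python3 -m creep '[{"slide":[0,0,0],"delta_rot":[0,0,0],"hand":1},{"slide":[0,0,0],"delta_rot":[0,0,0],"hand":1},{"slide":[0,0,0],"delta_rot":[0,0,0],"hand":1}]'; python3 to.py .5489 -.1360 .15 19.4
python3 - <<'E'
from h import *
s=readout.sense()
for n in("top","side"):
    c=capture(n); W=world(c)
    try: print(n,rect(W,s["ee_pos"][2]+.04,s["ee_pos"][2]+.06,(.6196,-.111),.03),s["ee_pos"])
    except Exception as e: print(n,e)
E
```

```text
t: 19.5
ee_pos: [0.5513, -0.1304, 0.1921]
tcp_rot: [0.986, 0.168, 0.0, -0.001]
wrist_force: [0.1, -0.8, -4.5]
finger_gap: 0.0355
grasp_force: 30.0
t: 19.8
ee_pos: [0.5494, -0.138, 0.1919]
tcp_rot: [0.986, 0.165, -0.0, 0.0]
wrist_force: [-0.2, 0.1, -4.1]
finger_gap: 0.0358
grasp_force: 30.0
at [ 0.5494 -0.138   0.1919] yaw 19.04 tilt 0.05 F [-0.2  0.1 -4.1] q [ 0.68  0.39 -0.61  1.76  0.25  1.07 -1.26]
slide [ 0.001 -0.007  0.14 ]
rot [ 0.      0.0003 -0.002 ]
top (array([ 0.6244, -0.1054,  0.243 ]), np.int64(19), array([ 624.5, -105.2]), array([ 5.4, 17.2]), 73.4) [ 0.54939742 -0.1380395   0.19188346]
side (array([ 0.6183, -0.1102,  0.2411]), np.int64(47), array([ 619.4, -111.9]), array([18.8, 26.2]), 40.3) [ 0.54939742 -0.1380395   0.19188346]
```

```bash
python3 -m creep '[{"slide":[0.001,-0.007,0.1],"delta_rot":[0,0,-0.002],"hand":1},{"slide":[0.001,-0.007,0.2],"delta_rot":[0,0,-0.002],"hand":1},{"slide":[0.001,-0.007,0.2],"delta_rot":[0,0,-0.002],"hand":1}]';  python3 -m creep '[{"slide":[0,0,0],"delta_rot":[0,0,0],"hand":1},{"slide":[0,0,0],"delta_rot":[0,0,0],"hand":1}]'; python3 to.py .5487 -.1360 .115 19.4
```

```text
t: 20.2
ee_pos: [0.5473, -0.1349, 0.1291]
tcp_rot: [0.986, 0.169, -0.002, -0.001]
wrist_force: [0.1, 0.6, -3.6]
finger_gap: 0.0361
grasp_force: 30.0
t: 20.4
ee_pos: [0.5503, -0.1347, 0.1338]
tcp_rot: [0.985, 0.17, 0.001, 0.0]
wrist_force: [-0.3, 0.3, -3.4]
finger_gap: 0.0357
grasp_force: 30.0
at [ 0.5503 -0.1347  0.1338] yaw 19.57 tilt 0.11 F [-0.3  0.3 -3.4] q [ 0.65  0.45 -0.59  1.81  0.3   0.96 -1.3 ]
slide [-0.007  0.002  0.063]
rot [ 0.0003 -0.0005  0.0009]
```

```bash
python3 -m creep '[{"slide":[-0.006,0.003,0.02],"delta_rot":[0,0,0],"hand":1},{"slide":[-0.006,0.003,0.03],"delta_rot":[0,0,0],"hand":1},{"slide":[-0.006,0.003,0.04],"delta_rot":[0,0,0],"hand":1},{"slide":[-0.006,0.003,0.05],"delta_rot":[0,0,0],"hand":1},{"slide":[-0.006,0.003,0.05],"delta_rot":[0,0,0],"hand":1}]'; python3 to.py .5487 -.1360 .115 19.4
```

```text
t: 20.9
ee_pos: [0.548, -0.1357, 0.1168]
tcp_rot: [0.985, 0.17, -0.0, -0.0]
wrist_force: [-0.2, -0.0, -4.4]
finger_gap: 0.036
grasp_force: 30.0
at [ 0.548  -0.1357  0.1168] yaw 19.61 tilt 0.04 F [-0.2 -0.  -4.4] q [ 0.64  0.47 -0.58  1.83  0.32  0.93 -1.31]
slide [0.002 0.002 0.006]
rot [-0.0001  0.0002  0.0012]
```

```bash
python3 -m creep '[{"slide":[0.001,0.001,0.015],"delta_rot":[0,0,0],"hand":1},{"slide":[0.001,0.001,0.03],"delta_rot":[0,0,0],"hand":1},{"slide":[0.001,0.001,0.03],"delta_rot":[0,0,0],"hand":1}]'; python3 to.py .5487 -.1360 .0925 19.4;  python3 -m creep '[{"slide":[0,0,0.015],"delta_rot":[0,0,0],"hand":1},{"slide":[0,0,0.03],"delta_rot":[0,0,0],"hand":1},{"slide":[0,0,0.042],"delta_rot":[0,0,0],"hand":1},{"slide":[0,0,0.042],"delta_rot":[0,0,0],"hand":1}]'; python3 to.py .5487 -.1360 .0925 19.4
```

```text
t: 21.2
ee_pos: [0.5482, -0.1359, 0.1074]
tcp_rot: [0.985, 0.17, -0.0, -0.0]
wrist_force: [-3.3, -1.1, -6.0]
finger_gap: 0.0355
grasp_force: 30.0
at [ 0.5482 -0.1359  0.1074] yaw 19.61 tilt 0.06 F [-3.3 -1.1 -6. ] q [ 0.64  0.49 -0.57  1.84  0.33  0.91 -1.31]
slide [0.002 0.001 0.05 ]
rot [-0.0002  0.0003  0.0011]
t: 21.6
ee_pos: [0.5482, -0.136, 0.095]
tcp_rot: [0.985, 0.17, -0.0, -0.0]
wrist_force: [-3.8, -1.7, -6.4]
finger_gap: 0.0356
grasp_force: 30.0
at [ 0.5482 -0.136   0.095 ] yaw 19.61 tilt 0.06 F [-3.8 -1.7 -6.4] q [ 0.63  0.5  -0.57  1.84  0.34  0.89 -1.32]
slide [0.002 0.001 0.008]
rot [-0.0002  0.0003  0.0011]
```

```bash
python3 -m creep '[{"slide":[-0.003,0,0.006],"delta_rot":[0,0,0],"hand":1},{"slide":[-0.003,0,0.009],"delta_rot":[0,0,0],"hand":1},{"slide":[-0.003,0,0.009],"delta_rot":[0,0,0],"hand":-0.36},{"slide":[-0.003,0,0.009],"delta_rot":[0,0,0],"hand":-0.36},{"slide":[-0.003,0,0.009],"delta_rot":[0,0,0],"hand":-0.36}]';python3 -m creep '[{"slide":[0,0,0],"delta_rot":[0,0,0],"hand":-0.36},{"slide":[0,0,-0.1],"delta_rot":[0,0,0],"hand":-0.36},{"slide":[0,0,-0.2],"delta_rot":[0,0,0],"hand":-0.36},{"slide":[0,0,-0.35],"delta_rot":[0,0,0],"hand":-0.36},{"slide":[0,0,-0.35],"delta_rot":[0,0,0],"hand":-0.36}]'; python3 -m creep '[{"slide":[-0.4,0,-0.1],"delta_rot":[0,0,0],"hand":-0.36},{"slide":[-0.4,0,-0.1],"delta_rot":[0,0,0],"hand":-0.36},{"slide":[-0.4,0,-0.1],"delta_rot":[0,0,0],"hand":-0.36}]'
python3 - <<'E'
from h import *
for n in("top","side"):
    c=capture(n); W=world(c)
    if n=="side": save(c,"s6",(140,260,250,410),5)
    for q in((.115,.135,(.5485,-.136),.035),(.135,.16,(.62,-.11),.04)):
        try: print(n,rect(W,*q))
        except Exception as e: print(n,"none")
E
```

```text
t: 22.1
ee_pos: [0.5481, -0.1362, 0.0933]
tcp_rot: [0.985, 0.17, 0.0, 0.0]
wrist_force: [0.5, -0.0, -0.9]
finger_gap: 0.0566
grasp_force: 0.0
t: 22.6
ee_pos: [0.5502, -0.1364, 0.2032]
tcp_rot: [0.985, 0.17, 0.003, 0.002]
wrist_force: [0.1, -0.3, -0.4]
finger_gap: 0.0637
grasp_force: 0.0
t: 22.9
ee_pos: [0.432, -0.1777, 0.2283]
tcp_rot: [0.986, 0.169, -0.0, 0.001]
wrist_force: [1.9, 0.3, 0.0]
finger_gap: 0.0638
grasp_force: 0.0
top (array([ 0.5501, -0.1357,  0.1242]), np.int64(184), array([ 550.3, -136.2]), array([35.5, 36.1]), 19.3)
top (array([ 0.6203, -0.1104,  0.1443]), np.int64(66), array([ 620.7, -110.9]), array([20.4, 23.1]), 45.8)
side (array([ 0.5465, -0.1331,  0.1238]), np.int64(110), array([ 547.2, -134.5]), array([35.6, 39.5]), 22.7)
side (array([ 0.6168, -0.1081,  0.1421]), np.int64(47), array([ 618. , -110.7]), array([22.2, 26.7]), 9.6)
```

View pics/s6.png

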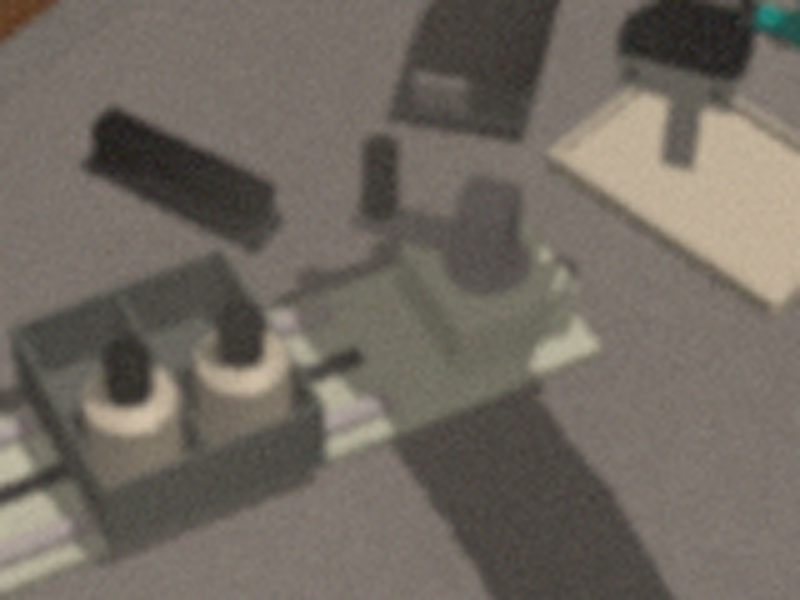

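The crop shows the crank seated: hub at (485,235), handle at (380,180), and hub top at 0.124, which is 70 + 54 mm. Going to the handle next.

```bash
python3 to.py .6197 -.1109 .19 19.4
```

```text
at [ 0.4326 -0.1783  0.2288] yaw 19.42 tilt 0.14 F [ 1.2 -0.3 -0.1] q [ 0.9   0.15 -0.63  1.95  0.1   1.08 -1.  ]
slide [ 0.663 -0.005  0.129]
rot [0.0008 0.0001 0.0001]
```

```bash
python3 -m creep '[{"slide":[0.663,-0.005,0.1],"delta_rot":[0,0,0],"hand":-0.36},{"slide":[0.663,-0.005,0.1],"delta_rot":[0,0,0],"hand":-0.36},{"slide":[0.663,-0.005,0.1],"delta_rot":[0,0,0],"hand":-0.36},{"slide":[0.663,-0.005,0.1],"delta_rot":[0,0,0],"hand":-0.36},{"slide":[0.663,-0.005,0.1],"delta_rot":[0,0,0],"hand":-0.36}]';  python3 -m creep '[{"slide":[0,0,0],"delta_rot":[0,0,0],"hand":-0.36},{"slide":[0,0,0],"delta_rot":[0,0,0],"hand":-0.36}]'; python3 to.py .6197 -.1109 .15 19.4
```

```text
t: 23.5
ee_pos: [0.6251, -0.1039, 0.1949]
tcp_rot: [0.985, 0.172, -0.0, -0.002]
wrist_force: [-1.7, 0.4, -0.8]
finger_gap: 0.064
grasp_force: 0.0
t: 23.7
ee_pos: [0.6211, -0.1086, 0.1978]
tcp_rot: [0.985, 0.17, -0.0, 0.0]
wrist_force: [0.1, -0.5, 0.5]
finger_gap: 0.0639
grasp_force: 0.0
at [ 0.6211 -0.1086  0.1978] yaw 19.6 tilt 0.02 F [ 0.1 -0.5  0.5] q [ 0.58  0.51 -0.63  1.59  0.32  1.15 -1.35]
slide [-0.007  0.006  0.159]
rot [0.     0.0001 0.0011]
```

```bash
python3 -m creep '[{"slide":[-0.006,0.006,0.1],"delta_rot":[0,0,0],"hand":-0.36},{"slide":[-0.006,0.006,0.2],"delta_rot":[0,0,0],"hand":-0.36},{"slide":[-0.006,0.006,0.29],"delta_rot":[0,0,0],"hand":-0.36},{"slide":[-0.006,0.006,0.333],"delta_rot":[0,0,0],"hand":-0.36},{"slide":[-0.006,0.006,0.333],"delta_rot":[0,0,0],"hand":-0.36}]';  python3 -m creep '[{"slide":[0,0,0],"delta_rot":[0,0,0],"hand":-0.36}]'; python3 to.py .6197 -.1109 .098 19.4; python3 -m creep '[{"slide":[0,0,0],"delta_rot":[0,0,0],"hand":1},{"slide":[0,0,0],"delta_rot":[0,0,0],"hand":1},{"slide":[0,0,0],"delta_rot":[0,0,0],"hand":1},{"slide":[0,0,0],"delta_rot":[0,0,0],"hand":1},{"slide":[0,0,0],"delta_rot":[0,0,0],"hand":1}]'
```

```text
t: 24.2
ee_pos: [0.6194, -0.1113, 0.0974]
tcp_rot: [0.985, 0.17, -0.001, -0.0]
wrist_force: [0.4, -0.0, 0.3]
finger_gap: 0.0639
grasp_force: 0.0
t: 24.3
ee_pos: [0.6208, -0.1111, 0.0994]
tcp_rot: [0.985, 0.17, 0.001, 0.0]
wrist_force: [-0.7, -0.1, 0.9]
finger_gap: 0.0642
grasp_force: 0.0
at [ 0.6208 -0.1111  0.0994] yaw 19.58 tilt 0.08 F [-0.7 -0.1  0.9] q [ 0.55  0.61 -0.59  1.67  0.39  0.98 -1.4 ]
slide [-0.003 -0.002  0.005]
rot [ 0.0003 -0.0003  0.001 ]
t: 24.8
ee_pos: [0.6205, -0.1107, 0.0982]
tcp_rot: [0.985, 0.17, 0.0, -0.0]
wrist_force: [0.1, 0.5, 0.1]
finger_gap: 0.0277
grasp_force: 0.0
```

```bash
python3 -m creep '[{"slide":[0,0,0],"delta_rot":[0,0,0],"hand":1},{"slide":[-0.003,0,0],"delta_rot":[0,0,0],"hand":1},{"slide":[-0.006,0.039,0],"delta_rot":[0,0,0],"hand":1},{"slide":[-0.015,0.077,0],"delta_rot":[0,0,0],"hand":1},{"slide":[-0.015,0.077,0],"delta_rot":[0,0,0],"hand":1}]'; python3 to.py .6197 -.1109 .098 19.4
```

```text
t: 25.3
ee_pos: [0.6238, -0.1366, 0.0978]
tcp_rot: [0.986, 0.169, -0.0, 0.0]
wrist_force: [-2.6, -0.3, 3.1]
finger_gap: 0.0237
grasp_force: 30.0
at [ 0.6238 -0.1366  0.0978] yaw 19.45 tilt 0.05 F [-2.6 -0.3  3.1] q [ 0.58  0.62 -0.58  1.65  0.39  0.99 -1.37]
slide [ 0.016 -0.085 -0.001]
rot [0.0001 0.0003 0.0003]
```

```bash
python3 -m creep '[{"slide":[-0.033,0.061,0],"delta_rot":[0,0,0],"hand":1},{"slide":[-0.088,0.117,0],"delta_rot":[0,0,0],"hand":1},{"slide":[-0.158,0.152,0],"delta_rot":[0,0,0],"hand":1},{"slide":[-0.235,0.165,0],"delta_rot":[0,0,0],"hand":1}]'; python3 to.py .5487 -.136 .098 19.4;
python3 -m creep '[{"slide":[-0.077,-0.012,0],"delta_rot":[0,0,0],"hand":1},{"slide":[-0.147,-0.048,0],"delta_rot":[0,0,0],"hand":1},{"slide":[-0.202,-0.103,0],"delta_rot":[0,0,0],"hand":1},{"slide":[-0.238,-0.173,0],"delta_rot":[0,0,0],"hand":1},{"slide":[-0.25,-0.25,0],"delta_rot":[0,0,0],"hand":1}]'; python3 to.py .5487 -.136 .098 19.4
```

```text
t: 25.7
ee_pos: [0.575, -0.2067, 0.0984]
tcp_rot: [0.986, 0.169, 0.001, 0.001]
wrist_force: [3.2, 1.4, -1.8]
finger_gap: 0.0235
grasp_force: 30.0
at [ 0.575  -0.2067  0.0984] yaw 19.51 tilt 0.19 F [ 3.2  1.4 -1.8] q [ 0.73  0.58 -0.58  1.73  0.38  0.95 -1.24]
slide [-0.004 -0.251  0.001]
rot [ 0.0007 -0.0008  0.0006]
t: 26.2
ee_pos: [0.4771, -0.1603, 0.0982]
tcp_rot: [0.986, 0.169, -0.0, 0.001]
wrist_force: [10.1, 0.2, -3.9]
finger_gap: 0.0235
grasp_force: 30.0
at [ 0.4771 -0.1603  0.0982] yaw 19.45 tilt 0.09 F [10.1  0.2 -3.9] q [ 0.79  0.41 -0.63  1.99  0.32  0.84 -1.26]
slide [0.252 0.003 0.   ]
rot [0.0005 0.0002 0.0003]
```

```bash
python3 -m creep '[{"slide":[0.012,-0.077,0],"delta_rot":[0,0,0],"hand":1},{"slide":[0.048,-0.147,0],"delta_rot":[0,0,0],"hand":1},{"slide":[0.103,-0.202,0],"delta_rot":[0,0,0],"hand":1},{"slide":[0.173,-0.238,0],"delta_rot":[0,0,0],"hand":1},{"slide":[0.25,-0.25,0],"delta_rot":[0,0,0],"hand":1}]'; python3 to.py .5487 -.136 .098 19.4;
python3 -m creep '[{"slide":[0.077,0.012,0],"delta_rot":[0,0,0],"hand":1},{"slide":[0.147,0.048,0],"delta_rot":[0,0,0],"hand":1},{"slide":[0.202,0.103,0],"delta_rot":[0,0,0],"hand":1},{"slide":[0.238,0.173,0],"delta_rot":[0,0,0],"hand":1},{"slide":[0.25,0.25,0],"delta_rot":[0,0,0],"hand":1}]'; python3 to.py .5487 -.136 .098 19.4
```

```text
t: 26.7
ee_pos: [0.5245, -0.0648, 0.0982]
tcp_rot: [0.986, 0.17, 0.0, 0.002]
wrist_force: [4.9, -26.3, -6.7]
finger_gap: 0.0236
grasp_force: 30.0
at [ 0.5245 -0.0648  0.0982] yaw 19.52 tilt 0.19 F [  4.9 -26.3  -6.7] q [ 0.59  0.46 -0.65  1.93  0.36  0.87 -1.48]
slide [-0.003  0.251  0.001]
rot [0.001  0.0001 0.0007]
t: 27.2
ee_pos: [0.6195, -0.1091, 0.0976]
tcp_rot: [0.985, 0.17, -0.001, -0.0]
wrist_force: [-13.0, -0.3, 4.3]
finger_gap: 0.0234
grasp_force: 30.0
at [ 0.6195 -0.1091  0.0976] yaw 19.62 tilt 0.14 F [-13.   -0.3   4.3] q [ 0.56  0.62 -0.6   1.67  0.4   0.98 -1.41]
slide [-0.252  0.005 -0.001]
rot [-0.0002  0.0008  0.0012]
```

```bash
python3 -m creep '[{"slide":[-0.016,0.076,0],"delta_rot":[0,0,0],"hand":1},{"slide":[-0.051,0.145,0],"delta_rot":[0,0,0],"hand":1},{"slide":[-0.105,0.199,0],"delta_rot":[0,0,0],"hand":1},{"slide":[-0.174,0.234,0],"delta_rot":[0,0,0],"hand":1},{"slide":[-0.25,0.246,0],"delta_rot":[0,0,0],"hand":1}]'; python3 to.py .5487 -.136 .098 19.4;
python3 -m creep '[{"slide":[-0.076,-0.012,0],"delta_rot":[0,0,0],"hand":1},{"slide":[-0.145,-0.047,0],"delta_rot":[0,0,0],"hand":1},{"slide":[-0.199,-0.101,0],"delta_rot":[0,0,0],"hand":1},{"slide":[-0.234,-0.17,0],"delta_rot":[0,0,0],"hand":1},{"slide":[-0.246,-0.246,0],"delta_rot":[0,0,0],"hand":1}]'; python3 to.py .5487 -.136 .098 19.4
python3 - <<'E'
from h import *
c=capture("top"); W=world(c); m=(W[...,2]>.072)&(W[...,2]<.09)&(W[...,1]>-.03)&(W[...,1]<.3)&(W[...,0]>.53)&(W[...,0]<.8)
p=W[m][:,:2]; d=np.array([.386,.9225]); print("travel est",np.percentile((p-[.549,-.1365])@d,99.5)*1000-76-220, bottles(c))
E
```

```text
t: 27.7
ee_pos: [0.5751, -0.2065, 0.0987]
tcp_rot: [0.986, 0.169, 0.002, 0.002]
wrist_force: [5.5, -4.3, -1.6]
finger_gap: 0.0235
grasp_force: 30.0
at [ 0.5751 -0.2065  0.0987] yaw 19.48 tilt 0.29 F [ 5.5 -4.3 -1.6] q [ 0.74  0.58 -0.6   1.73  0.39  0.95 -1.25]
slide [-0.005 -0.251  0.001]
rot [ 0.0012 -0.0011  0.0004]
t: 28.2
ee_pos: [0.4776, -0.1605, 0.0981]
tcp_rot: [0.986, 0.169, -0.001, 0.001]
wrist_force: [3.9, -2.5, 1.7]
finger_gap: 0.0233
grasp_force: 30.0
at [ 0.4776 -0.1605  0.0981] yaw 19.41 tilt 0.15 F [ 3.9 -2.5  1.7] q [ 0.8   0.41 -0.65  1.99  0.33  0.84 -1.27]
slide [ 0.251  0.002 -0.   ]
rot [0.0005 0.0006 0.0001]
travel est 146.28097077961428 [(0.91, array([159., 249.]), np.int64(472), 131, array([0.644 , 0.1777, 0.1402])), (0.69, array([177., 274.]), np.int64(405), 132, array([0.6127, 0.1108, 0.1395]))]
```

```bash
python3 -m creep '[{"slide":[0.012,-0.076,0],"delta_rot":[0,0,0],"hand":1},{"slide":[0.047,-0.145,0],"delta_rot":[0,0,0],"hand":1},{"slide":[0.101,-0.199,0],"delta_rot":[0,0,0],"hand":1},{"slide":[0.17,-0.234,0],"delta_rot":[0,0,0],"hand":1},{"slide":[0.246,-0.246,0],"delta_rot":[0,0,0],"hand":1}]'; python3 to.py .5487 -.136 .098 19.4;
python3 -m creep '[{"slide":[0.076,0.012,0],"delta_rot":[0,0,0],"hand":1},{"slide":[0.145,0.047,0],"delta_rot":[0,0,0],"hand":1},{"slide":[0.199,0.101,0],"delta_rot":[0,0,0],"hand":1},{"slide":[0.234,0.17,0],"delta_rot":[0,0,0],"hand":1},{"slide":[0.246,0.246,0],"delta_rot":[0,0,0],"hand":1}]'; python3 to.py .5487 -.136 .098 19.4
python3 -m creep '[{"slide":[-0.012,0.076,0],"delta_rot":[0,0,0],"hand":1},{"slide":[-0.047,0.145,0],"delta_rot":[0,0,0],"hand":1},{"slide":[-0.101,0.199,0],"delta_rot":[0,0,0],"hand":1},{"slide":[-0.17,0.234,0],"delta_rot":[0,0,0],"hand":1},{"slide":[-0.246,0.246,0],"delta_rot":[0,0,0],"hand":1}]'; python3 to.py .5487 -.136 .098 19.4;
```

```text
t: 28.8
ee_pos: [0.5245, -0.0649, 0.0981]
tcp_rot: [0.985, 0.17, -0.0, 0.001]
wrist_force: [3.6, -21.1, -4.3]
finger_gap: 0.0237
grasp_force: 30.0
at [ 0.5245 -0.0649  0.0981] yaw 19.57 tilt 0.13 F [  3.6 -21.1  -4.3] q [ 0.6   0.46 -0.66  1.93  0.37  0.87 -1.48]
slide [-0.003  0.25   0.001]
rot [0.0007 0.0002 0.0009]
t: 29.3
ee_pos: [0.6189, -0.1089, 0.0978]
tcp_rot: [0.985, 0.171, -0.0, -0.0]
wrist_force: [-9.0, 1.1, 2.2]
finger_gap: 0.0233
grasp_force: 30.0
at [ 0.6189 -0.1089  0.0978] yaw 19.65 tilt 0.07 F [-9.   1.1  2.2] q [ 0.57  0.62 -0.62  1.68  0.41  0.98 -1.42]
slide [-0.251  0.006 -0.   ]
rot [-0.0003  0.0003  0.0014]
t: 29.8
ee_pos: [0.575, -0.2065, 0.0986]
tcp_rot: [0.986, 0.169, 0.002, 0.001]
wrist_force: [5.1, -3.7, -1.9]
finger_gap: 0.0234
grasp_force: 30.0
at [ 0.575  -0.2065  0.0986] yaw 19.48 tilt 0.27 F [ 5.1 -3.7 -1.9] q [ 0.75  0.58 -0.61  1.73  0.4   0.95 -1.25]
slide [-0.004 -0.251  0.001]
rot [ 0.0011 -0.001   0.0004]
```

```bash

python3 -m creep '[{"slide":[-0.076,-0.012,0],"delta_rot":[0,0,0],"hand":1},{"slide":[-0.145,-0.047,0],"delta_rot":[0,0,0],"hand":1},{"slide":[-0.199,-0.101,0],"delta_rot":[0,0,0],"hand":1},{"slide":[-0.234,-0.17,0],"delta_rot":[0,0,0],"hand":1},{"slide":[-0.246,-0.246,0],"delta_rot":[0,0,0],"hand":1}]'; python3 to.py .5487 -.136 .098 19.4
python3 -m creep '[{"slide":[0.004,-0.043,0],"delta_rot":[0,0,0],"hand":1},{"slide":[0.015,-0.084,0],"delta_rot":[0,0,0],"hand":1},{"slide":[0.033,-0.123,0],"delta_rot":[0,0,0],"hand":1},{"slide":[0.033,-0.123,0],"delta_rot":[0,0,0],"hand":1}]'; python3 to.py .5487 -.136 .098 19.4
python3 - <<'E'
from h import *
c=capture("top"); save(c,"t7",(90,230,190,390),4); print(bottles(c)); print(rect(world(c),.072,.09,(.685,.18),.11))
E
```

```text
t: 30.3
ee_pos: [0.4776, -0.1605, 0.0981]
tcp_rot: [0.986, 0.169, -0.001, 0.001]
wrist_force: [4.3, -2.6, 1.6]
finger_gap: 0.0232
grasp_force: 30.0
at [ 0.4776 -0.1605  0.0981] yaw 19.41 tilt 0.15 F [ 4.3 -2.6  1.6] q [ 0.81  0.42 -0.66  1.99  0.34  0.85 -1.27]
slide [ 0.251  0.002 -0.   ]
rot [0.0006 0.0006 0.0001]
t: 30.7
ee_pos: [0.476, -0.1193, 0.0981]
tcp_rot: [0.985, 0.171, -0.001, -0.0]
wrist_force: [-7.9, 1.9, 5.0]
finger_gap: 0.0234
grasp_force: 30.0
at [ 0.476  -0.1193  0.0981] yaw 19.69 tilt 0.06 F [-7.9  1.9  5. ] q [ 0.75  0.4  -0.68  2.02  0.34  0.84 -1.34]
slide [ 0.209  0.134 -0.   ]
rot [-0.0001  0.0003  0.0016]
[(0.78, array([153., 235.]), np.int64(470), 136, array([0.6608, 0.2173, 0.1392])), (0.73, array([168., 258.]), np.int64(459), 131, array([0.6293, 0.151 , 0.1391])), (0.45, array([194., 361.]), np.int64(124), 102, array([ 0.5574, -0.1362,  0.1244])), (0.44, array([144., 254.]), np.int64(2142), 0, None), (0.43, array([217., 437.]), np.int64(3155), 0, None)]
(array([0.686 , 0.1911, 0.0784]), np.int64(696), array([684.9, 187.8]), array([183.2, 152.6]), 67.4)
```

View pics/t7.png

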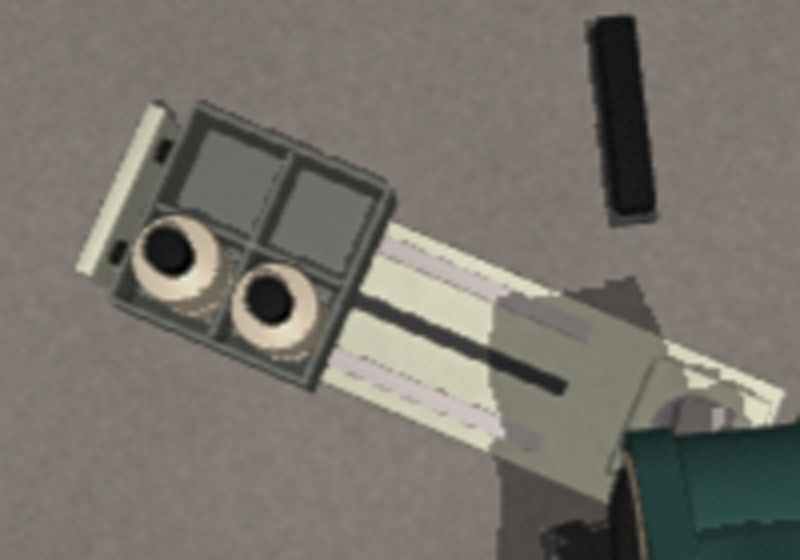

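The crop shows the crate a few mm short of the bumpers, bottles upright at (165,250) and (268,300). Creeping to the stop with an eye on the force.

```bash

python3 -m creep '[{"slide":[0.009,-0.013,0],"delta_rot":[0,0,0],"hand":1},{"slide":[0.019,-0.026,0],"delta_rot":[0,0,0],"hand":1},{"slide":[0.019,-0.026,0],"delta_rot":[0,0,0],"hand":1}]'; python3 to.py .5487 -.136 .098 19.4
python3 -m creep '[{"slide":[0.007,-0.008,0],"delta_rot":[0,0,0],"hand":1},{"slide":[0.007,-0.008,0],"delta_rot":[0,0,0],"hand":1}]'; python3 to.py .5487 -.136 .098 19.4
```

```text
t: 31.1
ee_pos: [0.4785, -0.111, 0.0979]
tcp_rot: [0.985, 0.17, -0.001, -0.0]
wrist_force: [-9.5, 1.8, 7.4]
finger_gap: 0.0234
grasp_force: 30.0
at [ 0.4785 -0.111   0.0979] yaw 19.62 tilt 0.11 F [-9.5  1.8  7.4] q [ 0.74  0.4  -0.68  2.02  0.34  0.84 -1.37]
slide [ 0.192  0.157 -0.001]
rot [-0.0002  0.0006  0.0012]
t: 31.3
ee_pos: [0.4795, -0.1082, 0.0979]
tcp_rot: [0.985, 0.17, -0.001, -0.0]
wrist_force: [-9.8, 2.1, 7.7]
finger_gap: 0.0237
grasp_force: 30.0
at [ 0.4795 -0.1082  0.0979] yaw 19.61 tilt 0.12 F [-9.8  2.1  7.7] q [ 0.73  0.4  -0.68  2.02  0.34  0.84 -1.37]
slide [ 0.186  0.165 -0.001]
rot [-0.0002  0.0006  0.0012]
```

```bash

python3 -m creep '[{"slide":[0.005,-0.009,0],"delta_rot":[0,0,0],"hand":1},{"slide":[0.005,-0.009,0],"delta_rot":[0,0,0],"hand":1}]'; python3 to.py .5487 -.136 .098 19.4
python3 -m creep '[{"slide":[0.006,-0.009,0],"delta_rot":[0,0,0],"hand":1},{"slide":[0.006,-0.009,0],"delta_rot":[0,0,0],"hand":1}]'; python3 to.py .5487 -.136 .098 19.4
```

```text
t: 31.5
ee_pos: [0.4807, -0.1054, 0.098]
tcp_rot: [0.985, 0.17, -0.0, 0.0]
wrist_force: [-5.3, -0.3, 4.7]
finger_gap: 0.0237
grasp_force: 30.0
at [ 0.4807 -0.1054  0.098 ] yaw 19.6 tilt 0.04 F [-5.3 -0.3  4.7] q [ 0.73  0.4  -0.68  2.02  0.34  0.84 -1.38]
slide [ 0.179  0.172 -0.   ]
rot [-0.      0.0002  0.0011]
t: 31.7
ee_pos: [0.4821, -0.1022, 0.0981]
tcp_rot: [0.985, 0.17, 0.0, 0.0]
wrist_force: [0.2, -3.9, 0.4]
finger_gap: 0.0239
grasp_force: 30.0
at [ 0.4821 -0.1022  0.0981] yaw 19.6 tilt 0.04 F [ 0.2 -3.9  0.4] q [ 0.72  0.4  -0.68  2.02  0.34  0.84 -1.39]
slide [0.171 0.181 0.001]
rot [ 0.0001 -0.0002  0.0011]
```

```bash

python3 -m creep '[{"slide":[0.01,-0.009,0],"delta_rot":[0,0,0],"hand":1},{"slide":[0.01,-0.009,0],"delta_rot":[0,0,0],"hand":1}]'; python3 to.py .5487 -.136 .098 19.4
python3 -m creep '[{"slide":[0.01,-0.009,0],"delta_rot":[0,0,0],"hand":1},{"slide":[0.01,-0.009,0],"delta_rot":[0,0,0],"hand":1}]'; python3 to.py .5487 -.136 .098 19.4
```

```text
t: 31.9
ee_pos: [0.4841, -0.0982, 0.0981]
tcp_rot: [0.985, 0.17, 0.0, 0.0]
wrist_force: [1.1, -5.5, -1.1]
finger_gap: 0.0241
grasp_force: 30.0
at [ 0.4841 -0.0982  0.0981] yaw 19.62 tilt 0.05 F [ 1.1 -5.5 -1.1] q [ 0.71  0.41 -0.68  2.01  0.34  0.84 -1.39]
slide [0.16  0.191 0.001]
rot [ 0.0001 -0.0003  0.0012]
t: 32.1
ee_pos: [0.4862, -0.0948, 0.0982]
tcp_rot: [0.985, 0.17, 0.001, 0.0]
wrist_force: [3.5, -6.0, -2.5]
finger_gap: 0.0235
grasp_force: 30.0
at [ 0.4862 -0.0948  0.0982] yaw 19.62 tilt 0.07 F [ 3.5 -6.  -2.5] q [ 0.7   0.41 -0.68  2.01  0.34  0.84 -1.4 ]
slide [0.15  0.199 0.001]
rot [ 0.0002 -0.0004  0.0012]
```

```bash

python3 -m creep '[{"slide":[0.008,-0.006,0],"delta_rot":[0,0,0],"hand":1},{"slide":[0.008,-0.006,0],"delta_rot":[0,0,0],"hand":1}]'; python3 to.py .5487 -.136 .098 19.4
python3 -m creep '[{"slide":[0.009,-0.006,0],"delta_rot":[0,0,0],"hand":1},{"slide":[0.009,-0.006,0],"delta_rot":[0,0,0],"hand":1}]'; python3 to.py .5487 -.136 .098 19.4
python3 - <<'E'
from h import *
c=capture("top"); W=world(c); print(bottles(c))
d=np.array([.386,.9225]); n=np.array([.9225,-.386])
q=W[...,:2]-[.549,-.1365]; t=q@d; l=q@n
for z0,z1 in((.076,.086),):
    m=(W[...,2]>z0)&(W[...,2]<z1)&(abs(l)<.08)&(t>.22)&(t<.45)
    h,e=np.histogram(t[m]*1000,bins=np.arange(230,450,4)); print([(int(a),int(b)) for a,b in zip(e,h) if b])
E
```

```text
t: 32.3
ee_pos: [0.4879, -0.0925, 0.0982]
tcp_rot: [0.985, 0.17, 0.001, 0.0]
wrist_force: [3.3, -4.9, -2.0]
finger_gap: 0.0238
grasp_force: 30.0
at [ 0.4879 -0.0925  0.0982] yaw 19.61 tilt 0.07 F [ 3.3 -4.9 -2. ] q [ 0.7   0.41 -0.68  2.01  0.35  0.84 -1.41]
slide [0.142 0.205 0.001]
rot [ 0.0002 -0.0003  0.0011]
t: 32.5
ee_pos: [0.4896, -0.0901, 0.0981]
tcp_rot: [0.985, 0.17, 0.0, 0.0]
wrist_force: [3.4, -6.6, -1.5]
finger_gap: 0.0237
grasp_force: 30.0
at [ 0.4896 -0.0901  0.0981] yaw 19.6 tilt 0.06 F [ 3.4 -6.6 -1.5] q [ 0.69  0.41 -0.68  2.    0.35  0.84 -1.42]
slide [0.134 0.21  0.001]
rot [ 0.0002 -0.0002  0.0011]
[(0.96, array([167., 258.]), np.int64(438), 129, array([0.6311, 0.1536, 0.1406])), (0.94, array([153., 235.]), np.int64(477), 140, array([0.6619, 0.22  , 0.1396]))]
[(262, 66), (266, 27), (270, 11), (274, 8), (278, 5), (282, 7), (286, 3), (290, 4), (294, 6), (298, 5), (302, 5), (306, 5), (310, 4), (314, 5), (318, 7), (322, 5), (326, 5), (330, 5), (334, 10), (338, 18), (342, 5), (346, 10), (350, 6), (354, 8), (358, 7), (362, 5), (366, 6), (370, 5), (374, 3), (378, 8), (382, 5), (386, 4), (390, 5), (394, 3), (398, 4), (402, 6), (406, 5), (410, 79), (414, 26), (430, 5), (434, 6), (438, 6)]
```

```bash

python3 -m creep '[{"slide":[0.009,-0.005,0],"delta_rot":[0,0,0],"hand":1},{"slide":[0.009,-0.005,0],"delta_rot":[0,0,0],"hand":1}]'; python3 to.py .5487 -.136 .098 19.4
python3 -m creep '[{"slide":[0.009,-0.005,0],"delta_rot":[0,0,0],"hand":1},{"slide":[0.009,-0.005,0],"delta_rot":[0,0,0],"hand":1}]'; python3 to.py .5487 -.136 .098 19.4
```

```text
t: 32.8
ee_pos: [0.4911, -0.0883, 0.098]
tcp_rot: [0.985, 0.17, -0.0, 0.001]
wrist_force: [-2.2, -8.5, 1.5]
finger_gap: 0.0235
grasp_force: 30.0
at [ 0.4911 -0.0883  0.098 ] yaw 19.57 tilt 0.07 F [-2.2 -8.5  1.5] q [ 0.69  0.42 -0.68  2.    0.35  0.84 -1.42]
slide [0.128 0.214 0.   ]
rot [0.0003 0.0002 0.001 ]
t: 33.0
ee_pos: [0.4926, -0.0866, 0.0979]
tcp_rot: [0.985, 0.17, -0.001, 0.001]
wrist_force: [-4.3, -11.2, 3.8]
finger_gap: 0.0236
grasp_force: 30.0
at [ 0.4926 -0.0866  0.0979] yaw 19.55 tilt 0.14 F [ -4.3 -11.2   3.8] q [ 0.68  0.42 -0.68  2.    0.35  0.85 -1.43]
slide [ 0.121  0.218 -0.   ]
rot [0.0004 0.0007 0.0008]
```

```bash

python3 -m creep '[{"slide":[0.009,-0.005,0],"delta_rot":[0,0,0],"hand":1},{"slide":[0.009,-0.005,0],"delta_rot":[0,0,0],"hand":1}]'; python3 to.py .5487 -.136 .098 19.4
python3 -m creep '[{"slide":[0.009,-0.004,0],"delta_rot":[0,0,0],"hand":1},{"slide":[0.009,-0.004,0],"delta_rot":[0,0,0],"hand":1}]'; python3 to.py .5487 -.136 .098 19.4
python3 - <<'E'
from h import *
c=capture("top"); W=world(c); print(bottles(c))
d=np.array([.386,.9225]); n=np.array([.9225,-.386])
q=W[...,:2]-[.549,-.1365]; t=q@d; l=q@n
m=(W[...,2]>.076)&(W[...,2]<.086)&(abs(l)<.08)&(t>.22)&(t<.425)
print(np.percentile(t[m]*1000,[0.5,5,95,99.5]))
E
```

```text
t: 33.2
ee_pos: [0.4941, -0.0849, 0.0978]
tcp_rot: [0.986, 0.17, -0.002, 0.001]
wrist_force: [-7.7, -15.6, 8.0]
finger_gap: 0.0236
grasp_force: 30.0
at [ 0.4941 -0.0849  0.0978] yaw 19.52 tilt 0.22 F [ -7.7 -15.6   8. ] q [ 0.67  0.42 -0.68  1.99  0.35  0.85 -1.43]
slide [ 0.115  0.221 -0.001]
rot [0.0006 0.0011 0.0007]
t: 33.4
ee_pos: [0.4957, -0.0833, 0.0977]
tcp_rot: [0.986, 0.169, -0.002, 0.001]
wrist_force: [-10.8, -17.0, 9.2]
finger_gap: 0.0237
grasp_force: 30.0
at [ 0.4957 -0.0833  0.0977] yaw 19.5 tilt 0.28 F [-10.8 -17.    9.2] q [ 0.67  0.42 -0.68  1.99  0.36  0.85 -1.44]
slide [ 0.108  0.225 -0.001]
rot [0.0006 0.0015 0.0006]
[(0.76, array([166., 256.]), np.int64(455), 130, array([0.6303, 0.1532, 0.1405]))]
[262.81577235 263.40996451 414.36076934 415.53292745]
```

The tangential force is about 20 N (1.5 N m against the 0.25 needed) and the crate no longer advances, so it's at the end stop. I'll unload, release and lift.

```bash

python3 -m creep '[{"slide":[-0.016,0.008,0],"delta_rot":[0,0,0],"hand":1},{"slide":[-0.016,0.008,0],"delta_rot":[0,0,0],"hand":1}]'; python3 to.py .5487 -.136 .098 19.4
python3 -m creep '[{"slide":[0,0,0],"delta_rot":[0,0,0],"hand":-0.36},{"slide":[0,0,0],"delta_rot":[0,0,0],"hand":-0.36},{"slide":[0,0,0],"delta_rot":[0,0,0],"hand":-0.36},{"slide":[0,0,0],"delta_rot":[0,0,0],"hand":-0.36}]'
python3 -m creep '[{"slide":[0,0,-0.1],"delta_rot":[0,0,0],"hand":-0.36},{"slide":[0,0,-0.25],"delta_rot":[0,0,0],"hand":-0.36},{"slide":[-0.2,0,-0.4],"delta_rot":[0,0,0],"hand":-0.36},{"slide":[-0.4,0,-0.4],"delta_rot":[0,0,0],"hand":-0.36},{"slide":[-0.4,0,-0.4],"delta_rot":[0,0,0],"hand":-0.36}]'
python3 - <<'E'
from h import *
for n in("top","side"):
    c=capture(n); W=world(c)
    for q in((.115,.135,(.5485,-.136),.035),(.135,.16,(.492,-.087),.04)):
        try: print(n,rect(W,*q))
        except Exception as e: print(n,"none")
E
python3 to.py .549 -.136 .19 135
```

```text
t: 33.7
ee_pos: [0.4935, -0.0857, 0.0981]
tcp_rot: [0.985, 0.17, -0.0, 0.0]
wrist_force: [0.7, -8.3, 1.5]
finger_gap: 0.0235
grasp_force: 30.0
at [ 0.4935 -0.0857  0.0981] yaw 19.55 tilt 0.05 F [ 0.7 -8.3  1.5] q [ 0.68  0.42 -0.68  2.    0.35  0.85 -1.43]
slide [0.117 0.22  0.   ]
rot [0.0003 0.0001 0.0008]
t: 34.1
ee_pos: [0.4936, -0.0842, 0.098]
tcp_rot: [0.985, 0.17, -0.0, -0.0]
wrist_force: [0.2, -1.0, 0.5]
finger_gap: 0.0522
grasp_force: 0.0
t: 34.6
ee_pos: [0.3785, -0.1253, 0.2186]
tcp_rot: [0.985, 0.17, 0.0, 0.001]
wrist_force: [0.4, -0.6, -0.8]
finger_gap: 0.0639
grasp_force: 0.0
top (array([ 0.5488, -0.1365,  0.1245]), np.int64(186), array([ 548.7, -137. ]), array([35.9, 35.9]), 47.6)
top (array([ 0.4929, -0.0873,  0.1441]), np.int64(65), array([492.6, -87.9]), array([20.9, 21.4]), 0.9)
side (array([ 0.5456, -0.1336,  0.1234]), np.int64(112), array([ 548.3, -136.7]), array([36.3, 46.2]), 48.6)
side (array([ 0.4897, -0.0845,  0.1429]), np.int64(44), array([489.8, -84.5]), array([20.5, 30.1]), 22.9)
at [ 0.378  -0.1264  0.2187] yaw 19.42 tilt 0.17 F [ 0.7  0.3 -0.4] q [ 0.99  0.01 -0.74  2.1   0.01  1.04 -0.99]
slide [0.527 0.22  0.096]
rot [ 2.000e-04  1.100e-03 -6.421e-01]
```

```bash
python3 -m creep '[{"slide":[0,0,0],"delta_rot":[0,0,-0.23],"hand":-0.36},{"slide":[0,0,0],"delta_rot":[0,0,-0.23],"hand":-0.36},{"slide":[0,0,0],"delta_rot":[0,0,-0.23],"hand":-0.36},{"slide":[0,0,0],"delta_rot":[0,0,-0.23],"hand":-0.36},{"slide":[0,0,0],"delta_rot":[0,0,-0.23],"hand":-0.36}]'; python3 -m creep '[{"slide":[0,0,0],"delta_rot":[0,0,-0.23],"hand":-0.36},{"slide":[0,0,0],"delta_rot":[0,0,-0.23],"hand":-0.36},{"slide":[0,0,0],"delta_rot":[0,0,-0.23],"hand":-0.36},{"slide":[0,0,0],"delta_rot":[0,0,-0.23],"hand":-0.36},{"slide":[0,0,0],"delta_rot":[0,0,-0.23],"hand":-0.36}]'; python3 -m creep '[{"slide":[0,0,0],"delta_rot":[0,0,-0.198],"hand":-0.36},{"slide":[0,0,0],"delta_rot":[0,0,-0.198],"hand":-0.36},{"slide":[0,0,0],"delta_rot":[0,0,-0.198],"hand":-0.36},{"slide":[0,0,0],"delta_rot":[0,0,-0.198],"hand":-0.36},{"slide":[0,0,0],"delta_rot":[0,0,-0.198],"hand":-0.36}]'
python3 to.py .549 -.136 .20 137.8
```

```text
t: 35.2
ee_pos: [0.381, -0.1244, 0.218]
tcp_rot: [0.86, 0.511, 0.0, -0.0]
wrist_force: [0.6, 0.2, -0.7]
finger_gap: 0.0638
grasp_force: 0.0
t: 35.7
ee_pos: [0.381, -0.1244, 0.218]
tcp_rot: [0.624, 0.782, 0.0, -0.0]
wrist_force: [-0.5, -0.1, -0.3]
finger_gap: 0.0637
grasp_force: 0.0
t: 36.2
ee_pos: [0.3809, -0.1245, 0.218]
tcp_rot: [0.356, 0.934, 0.0, -0.0]
wrist_force: [-0.3, 1.2, -0.3]
finger_gap: 0.0642
grasp_force: 0.0
at [ 0.3809 -0.1245  0.218 ] yaw 138.29 tilt 0.02 F [-0.3  1.2 -0.3] q [ 1.01  0.01 -0.77  2.09  0.01  1.04  1.08]
slide [-0.444  0.344  0.06 ]
rot [ 0.0001 -0.0001  0.0027]
```

```bash
python3 -m creep '[{"slide":[-0.444,0.344,0.03],"delta_rot":[0,0,0.0027],"hand":-0.36},{"slide":[-0.444,0.344,0.03],"delta_rot":[0,0,0.0027],"hand":-0.36},{"slide":[-0.444,0.344,0.03],"delta_rot":[0,0,0.0027],"hand":-0.36},{"slide":[-0.444,0.344,0.03],"delta_rot":[0,0,0.0027],"hand":-0.36},{"slide":[-0.444,0.344,0.03],"delta_rot":[0,0,0.0027],"hand":-0.36}]'; python3 -m creep '[{"slide":[0,0,0.1],"delta_rot":[0,0,0],"hand":-0.36},{"slide":[0,0,0.1],"delta_rot":[0,0,0],"hand":-0.36},{"slide":[0,0,0.1],"delta_rot":[0,0,0],"hand":-0.36}]'; python3 to.py .5488 -.1362 .095 137.8
```

```text
t: 36.7
ee_pos: [0.5506, -0.1361, 0.2077]
tcp_rot: [0.363, 0.932, 0.001, -0.001]
wrist_force: [0.0, -0.4, 0.7]
finger_gap: 0.0639
grasp_force: 0.0
t: 37.0
ee_pos: [0.5481, -0.1369, 0.1794]
tcp_rot: [0.363, 0.932, -0.0, -0.0]
wrist_force: [0.4, -0.8, 0.5]
finger_gap: 0.0641
grasp_force: 0.0
at [ 0.5481 -0.1369  0.1794] yaw 137.48 tilt 0.05 F [ 0.4 -0.8  0.5] q [ 0.78  0.43 -0.76  1.77  0.34  1.07  0.74]
slide [-0.     0.003  0.281]
rot [-0.0001 -0.0002 -0.0018]
```

```bash
python3 -m creep '[{"slide":[0,0.003,0.08],"delta_rot":[0,0,-0.0018],"hand":-0.36},{"slide":[0,0.003,0.16],"delta_rot":[0,0,-0.0018],"hand":-0.36},{"slide":[0,0.003,0.24],"delta_rot":[0,0,-0.0018],"hand":-0.36},{"slide":[0,0.003,0.28],"delta_rot":[0,0,-0.0018],"hand":-0.36},{"slide":[0,0.003,0.28],"delta_rot":[0,0,-0.0018],"hand":-0.36}]'; python3 to.py .5488 -.1362 .095 137.8; python3 -m creep '[{"slide":[0,0,0],"delta_rot":[0,0,0],"hand":1},{"slide":[0,0,0],"delta_rot":[0,0,0],"hand":1},{"slide":[0,0,0],"delta_rot":[0,0,0],"hand":1},{"slide":[0,0,0],"delta_rot":[0,0,0],"hand":1},{"slide":[0,0,0],"delta_rot":[0,0,0],"hand":1}]';python3 to.py .5488 -.1362 .095 137.8
```

```text
t: 37.5
ee_pos: [0.5489, -0.1365, 0.0949]
tcp_rot: [0.36, 0.933, -0.0, -0.0]
wrist_force: [0.4, 0.4, 0.8]
finger_gap: 0.0637
grasp_force: 0.0
at [ 0.5489 -0.1365  0.0949] yaw 137.84 tilt 0.06 F [0.4 0.4 0.8] q [ 0.73  0.54 -0.7   1.84  0.43  0.92  0.67]
slide [ 0.001  0.    -0.   ]
rot [-0.0001 -0.0003  0.0002]
t: 38.0
ee_pos: [0.5493, -0.1368, 0.0957]
tcp_rot: [0.359, 0.933, -0.0, 0.0]
wrist_force: [-3.1, -1.8, 6.8]
finger_gap: 0.0357
grasp_force: 30.0
at [ 0.5493 -0.1368  0.0957] yaw 137.87 tilt 0.04 F [-3.1 -1.8  6.8] q [ 0.73  0.54 -0.7   1.84  0.43  0.92  0.67]
slide [0.003 0.    0.002]
rot [-0.0001  0.0002  0.0004]
```

```bash
python3 -m creep '[{"slide":[0,0,-0.06],"delta_rot":[0,0,0],"hand":1},{"slide":[0,0,-0.13],"delta_rot":[0,0,0],"hand":1},{"slide":[0,0,-0.22],"delta_rot":[0,0,0],"hand":1},{"slide":[0,0,-0.34],"delta_rot":[0,0,0],"hand":1},{"slide":[0,0,-0.34],"delta_rot":[0,0,0],"hand":1}]'
python3 to.py .4705 -.3335 .2 -14.4
```

```text
t: 38.5
ee_pos: [0.5512, -0.1365, 0.2013]
tcp_rot: [0.359, 0.933, 0.0, 0.003]
wrist_force: [0.1, -0.0, -0.5]
finger_gap: 0.0006
grasp_force: 0.0
at [ 0.5512 -0.1365  0.2013] yaw 137.89 tilt 0.33 F [ 0.1 -0.  -0.5] q [ 0.79  0.41 -0.77  1.75  0.32  1.1   0.76]
slide [-0.241 -0.668  0.004]
rot [ 2.500e-03 -4.000e-04  8.461e-01]
```

The gripper came up empty. Looking.

```bash
python3 -m creep '[{"slide":[0.4,0,-0.1],"delta_rot":[0,0,0],"hand":-0.36},{"slide":[0.4,-0.4,-0.1],"delta_rot":[0,0,0],"hand":-0.36},{"slide":[0.4,-0.4,-0.1],"delta_rot":[0,0,0],"hand":-0.36},{"slide":[0.4,-0.4,-0.1],"delta_rot":[0,0,0],"hand":-0.36}]'
python3 - <<'E'
from h import *
c=capture("side"); save(c,"s8",(140,280,240,420),4.4)
for n in("top","side"):
    c=capture(n); W=world(c)
    for q in((.115,.14,(.5485,-.136),.035),(.135,.165,(.492,-.087),.05)):
        try: print(n,rect(W,*q))
        except Exception as e: print(n,"none")
E
```

```text
t: 38.9
ee_pos: [0.3775, -0.1452, 0.2267]
tcp_rot: [0.359, 0.933, -0.0, -0.0]
wrist_force: [1.6, -1.3, 1.2]
finger_gap: 0.0291
grasp_force: 0.0
top (array([ 0.5491, -0.1368,  0.1243]), np.int64(186), array([ 549.1, -137.1]), array([36. , 36.1]), 54.4)
top (array([ 0.4879, -0.0935,  0.1448]), np.int64(64), array([487.5, -93.3]), array([20.9, 21.3]), 0.7)
side (array([ 0.5457, -0.1344,  0.123 ]), np.int64(113), array([ 547. , -135.3]), array([38.2, 40.7]), 55.9)
side (array([ 0.4842, -0.0913,  0.1432]), np.int64(46), array([484.2, -92.2]), array([25. , 23.3]), 83.4)
```

View pics/s8.png

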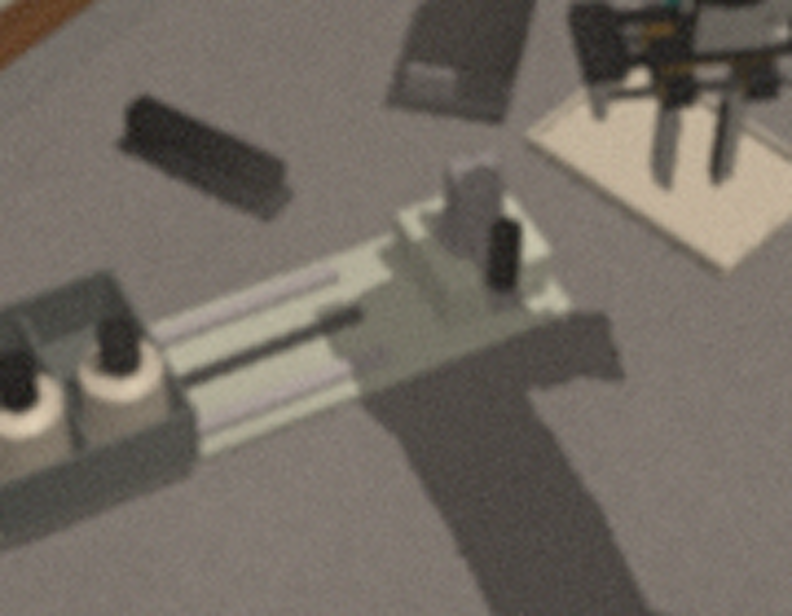

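The crop shows the crank still seated: hub (475,205), handle (503,250). It had been held at the edge of its play, so it bound on the shaft and the fingers slid off. I'll grip deeper at its present yaw of 144.4°, turn it back about 6° to the middle of the play, and pull slowly.

```bash
python3 to.py .5488 -.1362 .19 144.4
```

```text
at [ 0.3783 -0.1463  0.2276] yaw 137.69 tilt 0.19 F [ 0.5  0.7 -0.5] q [ 1.11  0.01 -0.81  2.07  0.01  1.06  1.12]
slide [-0.397  0.408  0.125]
rot [-0.0008  0.0007 -0.0373]
```

```bash
python3 -m creep '[{"slide":[-0.397,0.408,0.08],"delta_rot":[0,0,-0.0373],"hand":-0.36},{"slide":[-0.397,0.408,0.08],"delta_rot":[0,0,-0.0373],"hand":-0.36},{"slide":[-0.397,0.408,0.08],"delta_rot":[0,0,-0.0373],"hand":-0.36},{"slide":[-0.397,0.408,0.08],"delta_rot":[0,0,-0.0373],"hand":-0.36},{"slide":[-0.397,0.408,0.08],"delta_rot":[0,0,-0.0373],"hand":-0.36}]'; python3 -m creep '[{"slide":[0,0,0.04],"delta_rot":[0,0,0],"hand":-0.36},{"slide":[0,0,0.04],"delta_rot":[0,0,0],"hand":-0.36},{"slide":[0,0,0.04],"delta_rot":[0,0,0],"hand":-0.36}]'; python3 to.py .5488 -.1364 .089 144.4
```

```text
t: 39.55
ee_pos: [0.553, -0.1318, 0.2011]
tcp_rot: [0.303, 0.953, 0.002, -0.001]
wrist_force: [-0.5, -0.3, 0.2]
finger_gap: 0.0641
grasp_force: 0.0
t: 39.85
ee_pos: [0.5494, -0.1343, 0.1909]
tcp_rot: [0.304, 0.953, -0.0, -0.0]
wrist_force: [0.2, -0.5, -0.4]
finger_gap: 0.0638
grasp_force: 0.0
at [ 0.5494 -0.1343  0.1909] yaw 144.58 tilt 0.04 F [ 0.2 -0.5 -0.4] q [ 0.82  0.44 -0.82  1.76  0.36  1.1   0.84]
slide [-0.002 -0.007  0.34 ]
rot [-0.0002 -0.0001  0.001 ]
```

```bash
python3 -m creep '[{"slide":[-0.002,-0.007,0.1],"delta_rot":[0,0,0],"hand":-0.36},{"slide":[-0.002,-0.007,0.2],"delta_rot":[0,0,0],"hand":-0.36},{"slide":[-0.002,-0.007,0.29],"delta_rot":[0,0,0],"hand":-0.36},{"slide":[-0.002,-0.007,0.34],"delta_rot":[0,0,0],"hand":-0.36},{"slide":[-0.002,-0.007,0.34],"delta_rot":[0,0,0],"hand":-0.36}]'; python3 to.py .5488 -.1364 .089 144.4; python3 -m creep '[{"slide":[0,0,0],"delta_rot":[0,0,0],"hand":1},{"slide":[0,0,0],"delta_rot":[0,0,0],"hand":1},{"slide":[0,0,0],"delta_rot":[0,0,0],"hand":1},{"slide":[0,0,0],"delta_rot":[0,0,0],"hand":1},{"slide":[0,0,0],"delta_rot":[0,0,0],"hand":1}]';python3 to.py .5488 -.1362 .095 144.4; python3 -m creep '[{"slide":[0,0,0],"delta_rot":[0,0,-0.017],"hand":1},{"slide":[0,0,0],"delta_rot":[0,0,-0.034],"hand":1},{"slide":[0,0,0],"delta_rot":[0,0,-0.034],"hand":1}]'; python3 -c "
from h import *
s=readout.sense(); print(s['wrist_force'],s['ft_torque'])"; python3 to.py .5488 -.1362 .095 144.4
```

```text
t: 40.35
ee_pos: [0.5485, -0.1362, 0.0881]
tcp_rot: [0.304, 0.953, -0.0, -0.001]
wrist_force: [0.0, 0.7, 0.5]
finger_gap: 0.0636
grasp_force: 0.0
at [ 0.5485 -0.1362  0.0881] yaw 144.58 tilt 0.11 F [0.  0.7 0.5] q [ 0.76  0.57 -0.74  1.84  0.47  0.92  0.75]
slide [-0.001  0.    -0.003]
rot [-0.0002 -0.0006  0.001 ]
t: 40.85
ee_pos: [0.5495, -0.1367, 0.0898]
tcp_rot: [0.304, 0.953, -0.0, 0.0]
wrist_force: [-4.1, -2.8, 7.9]
finger_gap: 0.036
grasp_force: 30.0
at [ 0.5495 -0.1367  0.0898] yaw 144.58 tilt 0.06 F [-4.1 -2.8  7.9] q [ 0.76  0.56 -0.75  1.84  0.47  0.92  0.75]
slide [ 0.003 -0.    -0.017]
rot [-0.0002  0.0003  0.001 ]
t: 41.15
ee_pos: [0.55, -0.1364, 0.0898]
tcp_rot: [0.252, 0.968, -0.0, 0.001]
wrist_force: [0.0, -0.7, 6.5]
finger_gap: 0.0357
grasp_force: 30.0
[ 0.02105763 -0.71011827  6.49063844] [-0.11708578 -0.03593813  0.0784035 ]
at [ 0.55   -0.1364  0.0898] yaw 150.82 tilt 0.07 F [ 0.  -0.7  6.5] q [ 0.78  0.57 -0.77  1.84  0.49  0.93  0.85]
slide [ 0.004 -0.001 -0.017]
rot [0.0001 0.0004 0.0356]
```

Free of side load. Pulling slowly.

```bash
python3 -m creep '[{"slide":[0,0,-0.01],"delta_rot":[0,0,0],"hand":1},{"slide":[0,0,-0.02],"delta_rot":[0,0,0],"hand":1},{"slide":[0,0,-0.03],"delta_rot":[0,0,0],"hand":1}]'; python3 -m creep '[{"slide":[0,0,-0.02],"delta_rot":[0,0,0],"hand":1},{"slide":[0,0,-0.04],"delta_rot":[0,0,0],"hand":1},{"slide":[0,0,-0.06],"delta_rot":[0,0,0],"hand":1},{"slide":[0,0,-0.07],"delta_rot":[0,0,0],"hand":1}]'
python3 -c "
from h import *
c=capture('top'); W=world(c); print(rect(W,.138,.2,(.485,-.099),.05)); s=readout.sense(); print(s['wrist_force'],s['ft_torque'],s['ee_pos'])"
```

```text
t: 41.45
ee_pos: [0.5493, -0.1361, 0.0982]
tcp_rot: [0.253, 0.968, 0.0, -0.0]
wrist_force: [-0.2, 0.3, -4.0]
finger_gap: 0.0358
grasp_force: 30.0
t: 41.85
ee_pos: [0.5497, -0.1361, 0.1199]
tcp_rot: [0.253, 0.968, -0.0, 0.0]
wrist_force: [-0.2, 0.3, -4.6]
finger_gap: 0.0359
grasp_force: 30.0
(array([ 0.4839, -0.0991,  0.1722]), np.int64(76), array([484.6, -99.6]), array([20.4, 22.7]), 0.6)
[ 0.31096268 -0.19991649 -3.66847175] [-0.06290542 -0.3065138   0.03090096] [ 0.54973616 -0.13614407  0.11999375]
```

```bash
python3 -m creep '[{"slide":[0,0,-0.1],"delta_rot":[0,0,0.0],"hand":1},{"slide":[0,0,-0.2],"delta_rot":[0,0,0.0],"hand":1},{"slide":[0,0,-0.27],"delta_rot":[0,0,0.0],"hand":1},{"slide":[0,0,-0.27],"delta_rot":[0,0,0.0],"hand":1}]'
for i in 1; do :; done
python3 -m creep '[{"slide":[0,0,0],"delta_rot":[0,0,0.23],"hand":1},{"slide":[0,0,0],"delta_rot":[0,0,0.23],"hand":1},{"slide":[0,0,0],"delta_rot":[0,0,0.23],"hand":1},{"slide":[0,0,0],"delta_rot":[0,0,0.23],"hand":1},{"slide":[0,0,0],"delta_rot":[0,0,0.23],"hand":1}]'
python3 -m creep '[{"slide":[0,0,0],"delta_rot":[0,0,0.23],"hand":1},{"slide":[0,0,0],"delta_rot":[0,0,0.23],"hand":1},{"slide":[0,0,0],"delta_rot":[0,0,0.23],"hand":1},{"slide":[0,0,0],"delta_rot":[0,0,0.23],"hand":1},{"slide":[0,0,0],"delta_rot":[0,0,0.23],"hand":1}]'
python3 -m creep '[{"slide":[0,0,0],"delta_rot":[0,0,0.23],"hand":1},{"slide":[0,0,0],"delta_rot":[0,0,0.23],"hand":1},{"slide":[0,0,0],"delta_rot":[0,0,0.23],"hand":1},{"slide":[0,0,0],"delta_rot":[0,0,0.23],"hand":1},{"slide":[0,0,0],"delta_rot":[0,0,0.23],"hand":1}]'
python3 -m creep '[{"slide":[0,0,0],"delta_rot":[0,0,0.22],"hand":1},{"slide":[0,0,0],"delta_rot":[0,0,0.22],"hand":1},{"slide":[0,0,0],"delta_rot":[0,0,0.22],"hand":1},{"slide":[0,0,0],"delta_rot":[0,0,0.22],"hand":1},{"slide":[0,0,0],"delta_rot":[0,0,0.22],"hand":1}]'
python3 to.py .470 -.3335 .19 -14.4
```

```text
t: 42.3
ee_pos: [0.5506, -0.1362, 0.2024]
tcp_rot: [0.253, 0.968, -0.0, 0.002]
wrist_force: [0.9, 0.1, -4.3]
finger_gap: 0.0357
grasp_force: 30.0
t: 42.8
ee_pos: [0.5488, -0.1361, 0.1986]
tcp_rot: [0.581, 0.814, -0.0, -0.001]
wrist_force: [0.1, -1.1, -3.7]
finger_gap: 0.0361
grasp_force: 30.0
t: 43.3
ee_pos: [0.5488, -0.1361, 0.1985]
tcp_rot: [0.831, 0.556, -0.001, -0.001]
wrist_force: [-0.6, -0.2, -5.0]
finger_gap: 0.0352
grasp_force: 30.0
t: 43.8
ee_pos: [0.5488, -0.1361, 0.1985]
tcp_rot: [0.974, 0.226, -0.001, -0.0]
wrist_force: [-0.5, 0.3, -4.5]
finger_gap: 0.0357
grasp_force: 30.0
t: 44.3
ee_pos: [0.5487, -0.1361, 0.1985]
tcp_rot: [0.993, -0.117, -0.001, 0.0]
wrist_force: [-0.8, -0.2, -4.5]
finger_gap: 0.0356
grasp_force: 30.0
at [ 0.5487 -0.1361  0.1985] yaw -13.43 tilt 0.12 F [-0.8 -0.2 -4.5] q [ 0.43  0.33 -0.3   1.76  0.11  1.06 -1.71]
slide [-0.102  0.701  0.029]
rot [0.0002 0.0006 0.0054]
```

```bash
python3 -m creep '[{"slide":[-0.102,0.701,0.03],"delta_rot":[0,0,0.005],"hand":1},{"slide":[-0.102,0.701,0.03],"delta_rot":[0,0,0.005],"hand":1},{"slide":[-0.102,0.701,0.03],"delta_rot":[0,0,0.005],"hand":1},{"slide":[-0.102,0.701,0.03],"delta_rot":[0,0,0.005],"hand":1},{"slide":[-0.102,0.701,0.03],"delta_rot":[0,0,0.005],"hand":1}]'; python3 -m creep '[{"slide":[0,0,0.1],"delta_rot":[0,0,0],"hand":1},{"slide":[0,0,0.2],"delta_rot":[0,0,0],"hand":1},{"slide":[0,0,0.3],"delta_rot":[0,0,0],"hand":1},{"slide":[0,0,0.4],"delta_rot":[0,0,0],"hand":1},{"slide":[0,0,0.4],"delta_rot":[0,0,0],"hand":1}]';python3 to.py .470 -.3338 .0255 -14.4
```

```text
t: 44.8
ee_pos: [0.4681, -0.3393, 0.1892]
tcp_rot: [0.992, -0.125, -0.002, 0.001]
wrist_force: [0.6, 0.5, -4.2]
finger_gap: 0.0359
grasp_force: 30.0
t: 45.3
ee_pos: [0.4694, -0.3322, 0.0665]
tcp_rot: [0.993, -0.122, -0.003, -0.002]
wrist_force: [-0.6, -0.0, -4.7]
finger_gap: 0.0357
grasp_force: 30.0
at [ 0.4694 -0.3322  0.0665] yaw -13.97 tilt 0.44 F [-0.6 -0.  -4.7] q [ 0.71  0.51 -0.19  1.84  0.13  0.81 -1.36]
slide [0.004 0.005 0.137]
rot [-0.0008  0.0023  0.0024]
```

```bash
python3 -m creep '[{"slide":[0.003,0.005,0.04],"delta_rot":[0,0,0],"hand":1},{"slide":[0.003,0.005,0.08],"delta_rot":[0,0,0],"hand":1},{"slide":[0.003,0.005,0.105],"delta_rot":[0,0,0],"hand":1},{"slide":[0.003,0.005,0.115],"delta_rot":[0,0,0],"hand":1},{"slide":[0.003,0.005,0.115],"delta_rot":[0,0,0],"hand":1}]';python3 to.py .470 -.3338 .025 -14.4
```

```text
t: 45.8
ee_pos: [0.4725, -0.3357, 0.0364]
tcp_rot: [0.993, -0.122, -0.0, -0.0]
wrist_force: [0.0, -0.1, -3.1]
finger_gap: 0.0357
grasp_force: 30.0
at [ 0.4725 -0.3357  0.0364] yaw -13.98 tilt 0.02 F [ 0.  -0.1 -3.1] q [ 0.7   0.56 -0.18  1.85  0.14  0.75 -1.37]
slide [-0.01  -0.004  0.038]
rot [-0.      0.0001  0.0023]
```

```bash
python3 -m creep '[{"slide":[-0.008,-0.004,0.02],"delta_rot":[0,0,0.002],"hand":1},{"slide":[-0.008,-0.004,0.03],"delta_rot":[0,0,0.002],"hand":1},{"slide":[-0.008,-0.004,0.036],"delta_rot":[0,0,0.002],"hand":1},{"slide":[-0.008,-0.004,0.038],"delta_rot":[0,0,0.002],"hand":1}]';python3 to.py .470 -.3338 .025 -14.4
```

```text
t: 46.2
ee_pos: [0.4705, -0.3339, 0.025]
tcp_rot: [0.992, -0.125, -0.0, -0.0]
wrist_force: [-0.5, -0.3, -4.1]
finger_gap: 0.0354
grasp_force: 30.0
at [ 0.4705 -0.3339  0.025 ] yaw -14.33 tilt 0.01 F [-0.5 -0.3 -4.1] q [ 0.7   0.57 -0.18  1.86  0.14  0.73 -1.38]
slide [-0.002 -0.    -0.   ]
rot [-0.      0.      0.0004]
```

Almost touching (it still carries 4 N). I'll lower until contact.

```bash
python3 -m creep '[{"slide":[0,0,0.003],"delta_rot":[0,0,0],"hand":1},{"slide":[0,0,0.005],"delta_rot":[0,0,0],"hand":1},{"slide":[0,0,0.005],"delta_rot":[0,0,0],"hand":1}]'
```

```text
t: 46.5
ee_pos: [0.4706, -0.334, 0.0248]
tcp_rot: [0.992, -0.125, 0.0, 0.0]
wrist_force: [-8.7, 6.1, 17.7]
finger_gap: 0.0356
grasp_force: 30.0
```

Contact. Release, lift and clear.

```bash
python3 -m creep '[{"slide":[0,0,-0.002],"delta_rot":[0,0,0],"hand":-0.36},{"slide":[0,0,-0.002],"delta_rot":[0,0,0],"hand":-0.36},{"slide":[0,0,-0.002],"delta_rot":[0,0,0],"hand":-0.36},{"slide":[0,0,-0.002],"delta_rot":[0,0,0],"hand":-0.36},{"slide":[0,0,-0.002],"delta_rot":[0,0,0],"hand":-0.36}]'; python3 -m creep '[{"slide":[0,0,-0.15],"delta_rot":[0,0,0],"hand":-0.36},{"slide":[0,0,-0.3],"delta_rot":[0,0,0],"hand":-0.36},{"slide":[0,0,-0.45],"delta_rot":[0,0,0],"hand":-0.36},{"slide":[-0.15,0,-0.6],"delta_rot":[0,0,0],"hand":-0.36},{"slide":[-0.15,0,-0.6],"delta_rot":[0,0,0],"hand":-0.36}]'; python3 -m creep '[{"slide":[-0.3,0.5,0],"delta_rot":[0,0,0],"hand":-0.36},{"slide":[-0.3,0.5,0],"delta_rot":[0,0,0],"hand":-0.36},{"slide":[-0.3,0.5,0],"delta_rot":[0,0,0],"hand":-0.36},{"slide":[-0.3,0.5,0],"delta_rot":[0,0,0],"hand":-0.36}]'
python3 - <<'E'
from h import *
c=capture("top"); save(c,"t9"); W=world(c); print(bottles(c))
print(rect(W,.055,.064,(.473,-.334),.035),rect(W,.073,.085,(.545,-.351),.03),rect(W,.088,.11,(.549,-.137),.025))
d=np.array([.386,.9225]); n=np.array([.9225,-.386])
q=W[...,:2]-[.549,-.1365]; t=q@d; l=q@n
m=(W[...,2]>.076)&(W[...,2]<.086)&(abs(l)<.08)&(t>.22)&(t<.425)
print(np.percentile(t[m]*1000,[0.5,5,95,99.5]))
E
```

```text
t: 47.0
ee_pos: [0.4705, -0.334, 0.0242]
tcp_rot: [0.992, -0.125, -0.0, -0.0]
wrist_force: [0.3, -1.0, 0.3]
finger_gap: 0.0639
grasp_force: 0.0
t: 47.5
ee_pos: [0.426, -0.3233, 0.2078]
tcp_rot: [0.992, -0.125, 0.002, 0.001]
wrist_force: [1.1, -0.4, -0.8]
finger_gap: 0.0639
grasp_force: 0.0
t: 47.9
ee_pos: [0.2989, -0.4485, 0.2038]
tcp_rot: [0.992, -0.127, -0.001, 0.0]
wrist_force: [0.3, 0.4, -0.0]
finger_gap: 0.0636
grasp_force: 0.0
[(0.77, array([167., 256.]), np.int64(445), 136, array([0.6306, 0.1533, 0.1392])), (0.73, array([219., 431.]), np.int64(510), 0, None), (0.57, array([153., 236.]), np.int64(429), 143, array([0.6626, 0.2199, 0.1388]))]
(array([ 0.4719, -0.3342,  0.0594]), np.int64(157), array([ 471.8, -334.6]), array([35.6, 35.1]), 76.1) (array([ 0.5442, -0.3524,  0.0788]), np.int64(59), array([ 544.7, -353.1]), array([21.3, 22.6]), 39.8) (array([ 0.549 , -0.1367,  0.0979]), np.int64(37), array([ 549.4, -136.9]), array([15.9, 16. ]), 73.3)
[262.85175422 263.69259873 414.44318717 415.50861805]
```

View pics/t9.png

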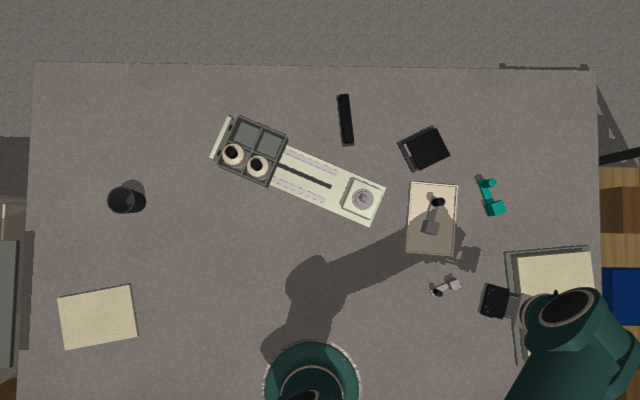

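The crate is at the bumpers, the bottles are upright at (233,154) and (258,167), and the crank is flat in its tray at (432,218). The bystanders haven't moved. One closer check of the shaft and the crate's final position before I hand in.

```bash
python3 - <<'E'
from h import *
d=np.array([.386,.9225]); n=np.array([.9225,-.386]); C=[];A=[];acc=0
for i in range(8):
    c=capture("top"); W=world(c); acc=acc+c["img"].astype(float)
    q=W[...,:2]-[.549,-.1365]; t=q@d; l=q@n
    m=(W[...,2]>.072)&(W[...,2]<.09)&(abs(l)<.08)&(t>.25)&(t<.42)
    (r,s,a)=cv2.minAreaRect((W[m][:,:2]*1000).astype(np.float32)); C.append((*r,*s,a))
    A.append(rect(W,.088,.11,(.549,-.137),.025)[2:])
C=np.array(C); print(C.mean(0).round(2), np.hypot(C[:,0].mean()-549.1,C[:,1].mean()+137.2)-220); print([x[2] for x in A])
im=(acc/8).clip(0,255).astype(np.uint8)
a=cv2.resize(im[108:195,205:290],None,fx=6,fy=6,interpolation=cv2.INTER_CUBIC)
b=cv2.resize(im[178:218,342:382],None,fx=7,fy=7,interpolation=cv2.INTER_CUBIC)
o=np.zeros((a.shape[0],a.shape[1]+b.shape[1],3),np.uint8); o[:,:a.shape[1]]=a; o[:b.shape[0],a.shape[1]:]=b
cv2.imwrite("pics/f10.png",o[...,::-1]); print(o.shape)
E
```

```text
[680.   176.4  152.99 152.49  67.42] 119.81966344192472
[71.3, 71.4, 66.5, 67.9, 68.9, 72.3, 69.4, 73.0]
(522, 790, 3)
```

View pics/f10.png

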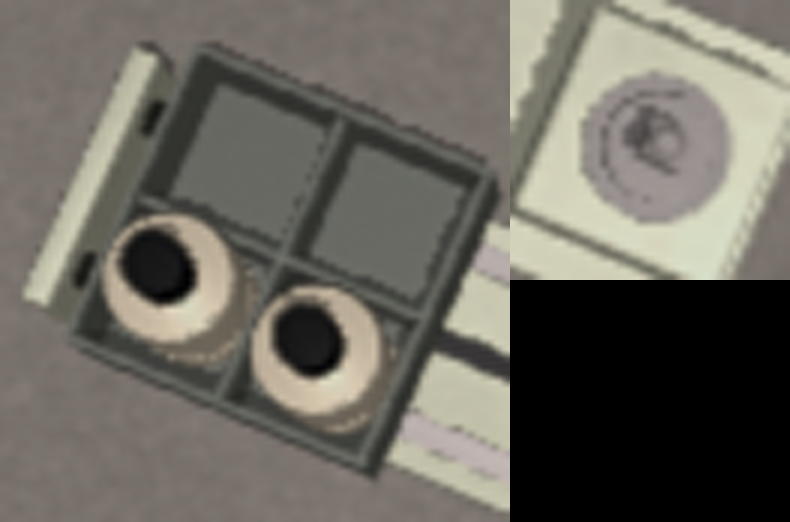

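The crop shows the crate against both bumpers, at (152,118) and (85,268). Measured travel is 119.8 mm, and the shaft is square to the feeder as expected at home. Handing in.

```bash
python3 -c "
from station import order
print(order.sign_off())"
```

```text
the job is handed in; nothing more can be done
None
```

I handed the job in: both bottles found on the counter stand upright in the crate, which is wound home (measured travel 119.8 of 120 mm), and the crank lies flat in its tray as before; its first lift off the shaft slipped, the second worked.

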